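# Rack the closed wine samples

## Task

Put the three capped wine samples (tall round bottle, square bottle, squat jar with its lid) into the sample caddy: each upright in the well of its own shape, the tall bottle in the smaller round well, the square bottle in the square one, the jar in the larger round one. They are glass, so set them down gently and do not drop them or knock them over. Leave the three open bottles and the beaker standing where they are.

Things in the scene. Friction and masses are not known exactly. Their poses are not given: they have to be found in the camera images.
- tall_sample_center (a point): Capped tall round bottle, dark red: body diameter 44 from its underside up to 78 mm, then a shoulder and a white ribbed round cap, diameter 32, from 88 to 108 mm (its top). About 190 g. Point on its axis, half-way up (54 mm over its underside); z is up along the axis. Belongs in the narrow well.
- square_sample_center (a point): Capped square bottle, dark red: body 42 x 42 up to 60 mm, then a shoulder and a white ribbed round cap, diameter 32, from 68 to 86 mm (its top). About 160 g. Point on its axis, half-way up (43 mm over its underside); x and y are square to its side faces, z up. Belongs in the square well.
- jar_sample_center (a point): Squat round jar with its lid on, dark red: body diameter 56 up to 42 mm, white ribbed lid, diameter 55, from 45 to 60 mm (its top). About 180 g. Point on its axis, half-way up (30 mm over its underside); z up. Belongs in the wide well.
- tall_open_center (a point): Look-alike, to be left alone: the same tall round bottle (body diameter 44) with no cap, an open narrow neck of diameter 24; 104 mm high. Point on its axis, 52 mm over its underside.
- square_open_center (a point): Look-alike, to be left alone: the same square bottle (42 x 42) with no cap, an open neck of diameter 26; 80 mm high. Point on its axis, 40 mm over its underside; x and y are square to its side faces.
- jar_open_center (a point): Look-alike, to be left alone: the same squat jar (diameter 56) without a lid, an open mouth of diameter 50; 56 mm high. Point on its axis, 28 mm over its underside.
- beaker_center (a point): Bystander, to be left alone: small white open beaker, 42 mm across its rim, 55 mm high. Point on its axis, half-way up.
- narrow_well_floor (a point): The smaller round well of the caddy: a round pocket of diameter 60, 12 mm deep, in a white insert 100 x 102 mm. Point at the centre of the pocket's floor, 14 mm over the table; the rim is at 26 mm. The three wells lie 105 mm apart in a row along their y axes, on one fixed grey caddy 108 x 330 mm whose end walls are 26 mm high (a steel loop handle, at most 22 mm high, sticks out 25 mm beyond each end); their order in the row varies. z up.
- square_well_floor (a point): The square well of the caddy: a pocket 58 x 58 mm, 12 mm deep, its sides along its x and y, in a white insert 100 x 102 mm. Point at the centre of the pocket's floor, 14 mm over the table; the rim is at 26 mm. y runs along the row of wells, z up.
- wide_well_floor (a point): The larger round well of the caddy: a round pocket of diameter 72, 12 mm deep, in a white insert 100 x 102 mm. Point at the centre of the pocket's floor, 14 mm over the table; the rim is at 26 mm. y runs along the row of wells, z up.
Mind the look-alikes: they are no part of the job. What is shaped like the part that bears tall_sample_center but blue, pink or purple is not meant.

How it is judged:
At the end, for the whole second after the job is handed in: Each capped sample stands upright (within 0.1 rad) on the floor of its own well (height within 5 mm, axis within 13 mm of the well's centre, which any bottle wholly inside the rim meets), released and at rest; the open bottles and the beaker are within 20 mm of where they started (horizontal distance between tall_sample_center and narrow_well_floor below 0.013 m and z of tall_sample_center in the frame of narrow_well_floor between 0.049 and 0.059 m and angle between each of tall_sample_center, square_sample_center, jar_sample_center's own z axis and vertical below 0.1 rad and linear speed of each of tall_sample, square_sample, jar_sample below 0.02 m/s and angular speed of each of tall_sample, square_sample, jar_sample below 0.2 rad/s and horizontal distance between square_sample_center and square_well_floor below 0.013 m and z of square_sample_center in the frame of square_well_floor between 0.038 and 0.048 m and horizontal distance between jar_sample_center and wide_well_floor below 0.013 m and z of jar_sample_center in the frame of wide_well_floor between 0.025 and 0.035 m and distance of each of tall_open_center, square_open_center, jar_open_center, beaker_center from where it was at the start of the episode below 0.02 m); the robot touches nothing.
It fails at once if a sample is knocked over (angle between any of tall_sample_center, square_sample_center, jar_sample_center's own z axis and vertical above 0.8 rad).
It fails at once if a sample is dropped: let go and falling faster than 0.6 m/s (some 18 mm) ((linear speed of tall_sample above 0.6 m/s and contact force between the fingers and tall_sample below 0.05 N) or (linear speed of square_sample above 0.6 m/s and contact force between the fingers and square_sample below 0.05 N) or (linear speed of jar_sample above 0.6 m/s and contact force between the fingers and jar_sample below 0.05 N)).
It fails at once if a sample is slammed into a well faster than 0.6 m/s ((linear speed of tall_sample above 0.6 m/s and contact force between tall_sample and narrow_well above 1 N) or (linear speed of tall_sample above 0.6 m/s and contact force between tall_sample and square_well above 1 N) or (linear speed of tall_sample above 0.6 m/s and contact force between tall_sample and wide_well above 1 N) or (linear speed of square_sample above 0.6 m/s and contact force between square_sample and narrow_well above 1 N) or (linear speed of square_sample above 0.6 m/s and contact force between square_sample and square_well above 1 N) or (linear speed of square_sample above 0.6 m/s and contact force between square_sample and wide_well above 1 N) or (linear speed of jar_sample above 0.6 m/s and contact force between jar_sample and narrow_well above 1 N) or (linear speed of jar_sample above 0.6 m/s and contact force between jar_sample and square_well above 1 N) or (linear speed of jar_sample above 0.6 m/s and contact force between jar_sample and wide_well above 1 N)).
It fails at once if an open bottle or the beaker is moved by more than 20 mm or knocked over (distance of any of tall_open_center, square_open_center, jar_open_center, beaker_center from where it was at the start of the episode above 0.02 m or angle between any of tall_open_center, square_open_center, jar_open_center, beaker_center's own z axis and vertical above 0.5 rad).
It also fails if it takes over 88 s, if anything falls off the work surface, if the arm or the gripper's body presses on something with over 40 N, if the wrist force passes 120 N, or if a joint passes its speed limit or range.

## Robot

A 6-joint arm with a two-finger parallel gripper is mounted at the origin on the work surface. World frame = base frame: x ahead of the robot, y to its left, z up, the work surface at z = 0. Lengths are in m, angles in rad, forces in N, time in s.
With the tool pointing down it reaches from about 0.35 to 0.775 m from the base axis. Payload 5.5 kg.
Tool frame: the origin (TCP) lies between the finger pads; the fingertips stand env.nose_length ahead of it and the grasp point (between the pads) lies 8 mm behind it (env.nose_length is the distance from the TCP to the fingertips, in m); z points along the fingers, y is the direction in which the jaws open and shut (so a half turn about z gives the same grasp; the last joint's range is limited). The gripper opens to 85 mm and grips with 20 to 120 N. Pads are 22 mm wide; open, the fingers measure 114 mm over their backs; the gripper's body (76 mm by 85 mm) begins 54 mm behind the grasp point. The pads swing forward as they close: fully open they stand 13 mm farther back than shut.
Start: joints at [1.183, 0.313, 0.046, 1.304, 0, 1.431], TCP at [0.141, 0.557, 0.214] pointing down, gripper open.
Joint ranges: [-2.76, 2.76], [-0.86, 1.69], [-1.03, 1.26], [-2.2, 2.34], [-1.47, 1.5], [-3.14, 3.14]. Speed limits (rad/s): [2.57, 2.57, 3.14, 3.14, 3.14, 3.14].

## Interface

Orientations are given as a unit quaternion [w, x, y, z].
In Python, from workcell import env gives the robot as it stands. The module is installed in compiled form; this text tells all that it offers.
- The arm moves only by the shell command python3 -m creep 'ROWS' [FORCE]. ROWS is a JSON object of lists of equal length, an entry for each row: "hand": the finger opening in mm, from 0 to 85.4; "delta_pos": the shift along the tool's x, y, z scaled (see below), a list of three; "turn": the turn about the tool's z scaled (see below). In form: {"hand": [hand, ...], "delta_pos": [[dx, dy, dz], ...], "turn": [turn, ...]}. A call has exactly 5 rows; each row shifts and turns the commanded pose from where the row before left it, along the tool's axes as they then stand; what a row does not reach is not made up. The controller multiplies each number of a shift by 0.8 m and each number of a turn by 5 degrees. A row lasts 1/12 s, in which the tool goes at most 41.7 mm and 7.16 degrees, less where a joint would pass 70% of its speed; a pose out of reach is approached as far as the arm can. A call with a number of a shift or a turn outside -1 to 1 is refused whole. A call with a gripper value outside its range is refused whole. The fingers move at their own pace and stop on an object; FORCE is the grip in N (left out, the last holds). Time passes only in rows, so rows that do not move let the fingers close, or fill a call up. It gives the time, the measured TCP pose, the force and the opening at its end, in the units of the state.
- env.get_state(): the state, without advancing time (a new reading comes with each control period).
- env.read_camera(name): name is "side" or "top"; returns a dict with "pixels" (384x512x3 uint8, red, green, blue), "depth" (384x512 float32, m along the optical axis (not along the pixel's ray), 0 where there is no reading), "fx", "fy", "cx", "cy" (pixels), "origin" and "orientation" of the camera in the world. Camera axes: x right, y down, z forward; pixel columns grow to the right and rows downward; lengths in m; the calibration is good to about 2 mm. A picture is of the moment at which its call begins.
- env.hand_in(): hands the job in, once; it reports no verdict.
Trained networks look in the newest picture that a camera, given by its name, has taken for a name from the list of things; names that differ only in an ending like _2 or _b are one class to them, and where a whole thing is asked for, a point or a joint stands for the part that bears it (a point fixed in the world has none). Each returns a list of dicts, best first, with "score" (0 to 1); they miss things now and then, are a little off and sometimes report something else, mostly with a low value. They report only what shows in the picture. A call takes as long as a camera call. They do not tell look-alikes from the thing itself.
- env.find_in(camera, target): "location" ([row, column] in pixels, amid what is visible of it).
- env.pinpoint(camera, target): "location" ([row, column] in pixels: a listed point, or the origin of a listed thing).
The state is a dict: "clock": time; "joint_pos": joint angles; "qvel": joint speeds; "tau": joint torques, N m; "tcp_pos": TCP position; "orientation": TCP orientation; "wrist_force": force on the tool from outside, world axes, zero at the start; "ft_torque": the same for the moment, N m; "finger_gap": finger opening in m.
Only numpy, scipy, OpenCV 4.12 (cv2) and the standard library are available. Lean on these libraries where they do the work, as an engineer would, in place of code of your own. Each camera call takes 0.05 s, during which the arm holds its last target.

## Working session

There is one attempt and no reset: what is moved stays moved. The work goes in short steps, Python scripts to look and compute and a shell command to move; the robot and the scene stay as the last step left them, time stands still between calls to the robot, and variables do not carry over. Pictures are saved under pics/ and viewed, and the job is handed in when it is done.

```bash
mkdir -p pics
cat > h.py <<'E'
import numpy as np, cv2
from workcell import env
from scipy.spatial.transform import Rotation as R
def q2R(q): return R.from_quat([q[1],q[2],q[3],q[0]]).as_matrix()
def world(c,depth=None):
    d=c["depth"]; h,w=d.shape
    v,u=np.mgrid[0:h,0:w]
    p=np.stack([(u-c["cx"])/c["fx"]*d,(v-c["cy"])/c["fy"]*d,d],-1)
    o=c["orientation"]; M=q2R(o) if np.array(o).size==4 else np.array(o)
    return p@M.T+np.array(c["origin"])
def save(c,name): cv2.imwrite("pics/"+name,c["pixels"][...,::-1])
E
python3 - <<'E'
from h import *
for n in ("top","side"):
    c=env.read_camera(n); save(c,n+"0.png"); print(n,c["origin"],c["orientation"],c["fx"],c["cx"],c["cy"])
    for t in "tall_sample_center square_sample_center jar_sample_center tall_open_center square_open_center jar_open_center beaker_center narrow_well_floor square_well_floor wide_well_floor".split():
        print(t,[(np.round(r["location"]).tolist(),round(r["score"],2)) for r in env.pinpoint(n,t)][:4])
s=env.get_state(); print({k:np.round(v,3).tolist() for k,v in s.items()}, env.nose_length)
E
```

```text
top [0.32892629 0.02072866 1.09794076] [ 0.06341309 -0.70309007  0.70670058 -0.04708958] 377.8045894600538 252.4530563644869 194.4205040711042
tall_sample_center [([204.0, 127.0], 0.91), ([269.0, 124.0], 0.89), ([243.0, 144.0], 0.87), ([159.0, 124.0], 0.68)]
square_sample_center [([162.0, 390.0], 0.56)]
jar_sample_center [([204.0, 364.0], 0.6)]
tall_open_center [([163.0, 154.0], 0.88)]
square_open_center [([206.0, 220.0], 0.67)]
jar_open_center [([206.0, 312.0], 0.87)]
beaker_center [([217.0, 269.0], 0.55)]
narrow_well_floor [([149.0, 245.0], 0.83)]
square_well_floor [([148.0, 282.0], 0.93)]
wide_well_floor [([149.0, 208.0], 0.77)]
side [-0.16957412 -0.83955676  0.73026755] [-0.45885431  0.83050884 -0.27622507  0.15299508] 405.02467643316487 254.54768835392474 192.86669827940779
tall_sample_center [([161.0, 152.0], 0.79), ([136.0, 217.0], 0.76), ([150.0, 192.0], 0.72), ([166.0, 174.0], 0.64)]
square_sample_center [([243.0, 370.0], 0.83)]
jar_sample_center [([243.0, 315.0], 0.76), ([172.0, 268.0], 0.24)]
tall_open_center [([149.0, 228.0], 0.72)]
square_open_center [([180.0, 231.0], 0.84)]
jar_open_center [([219.0, 283.0], 0.93)]
beaker_center [([204.0, 252.0], 0.46)]
narrow_well_floor [([184.0, 286.0], 0.76)]
square_well_floor [([199.0, 307.0], 0.65)]
wide_well_floor [([170.0, 268.0], 0.92)]
{'clock': 1.1, 'joint_pos': [1.183, 0.313, 0.046, 1.304, 0.0, 1.431], 'qvel': [-0.001, 0.001, 0.0, 0.001, -0.002, -0.001], 'tau': [-0.0, -48.049, 29.881, 0.001, -0.0, -0.0], 'tcp_pos': [0.141, 0.557, 0.214], 'orientation': [-0.0, 0.124, 0.992, 0.0], 'wrist_force': [0.593, -0.55, 0.084], 'ft_torque': [0.013, -0.036, -0.037], 'finger_gap': 0.085} 0.011
```

View pics/top0.png

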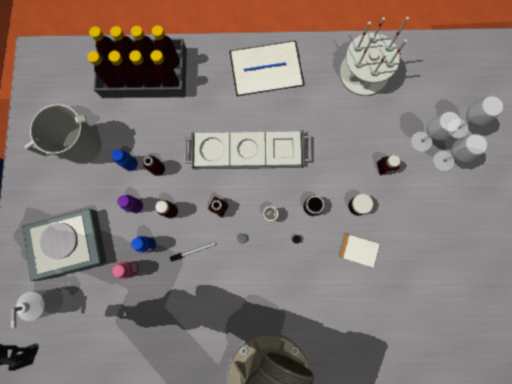

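View pics/side0.png

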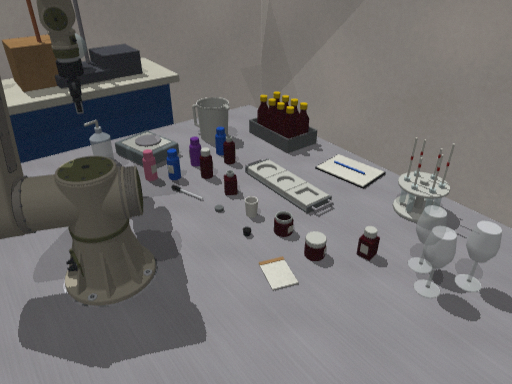

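Run:
```python
from h import *
t=env.read_camera("top"); s=env.read_camera("side"); np.savez("t.npz",**t); np.savez("s.npz",**s)
a=cv2.resize(t["pixels"][125:290,100:420],(800,412),interpolation=cv2.INTER_CUBIC)
cv2.imwrite("pics/topcrop.png",a[...,::-1])
b=cv2.resize(s["pixels"][120:280,130:400],(800,474),interpolation=cv2.INTER_CUBIC)
cv2.imwrite("pics/sidecrop.png",b[...,::-1])
W=world(t)
for n,(r,c) in dict(tallS=(208,163),sqS=(160,393),jarS=(204,362),tallO=(162,151),sqO=(205,217),jarO=(205,314),beak=(213,270),purple=(203,127),blue=(243,141)).items(): print(n,W[r,c].round(3))
```

```text
tallS [0.45  0.281 0.109]
sqS [ 0.581 -0.34   0.085]
jarS [ 0.464 -0.258  0.057]
tallO [0.577 0.319 0.104]
sqO [0.462 0.142 0.07 ]
jarO [ 0.464 -0.127  0.046]
beak [ 0.447 -0.005  0.002]
purple [0.465 0.378 0.106]
blue [0.358 0.336 0.107]
```

View pics/topcrop.png

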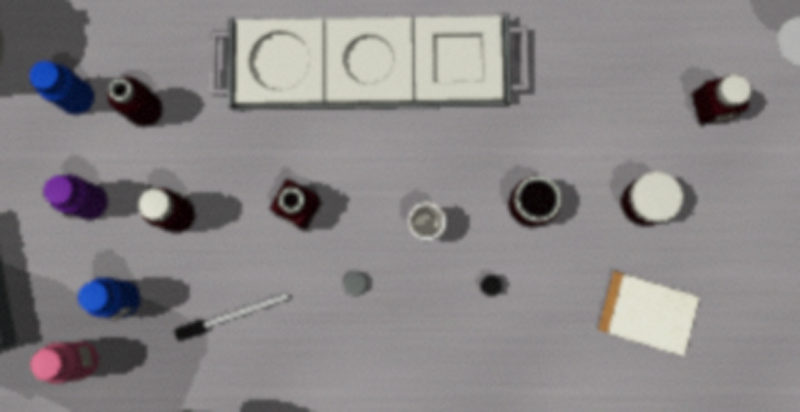

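View pics/sidecrop.png

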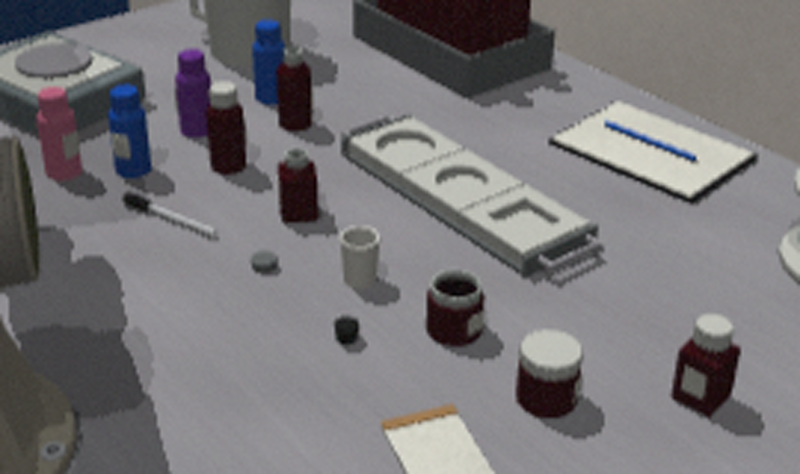

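Run:
```python
from h import *
for cam in "ts":
    c=dict(np.load(cam+".npz")); W=world(c)
    def near(x,y,r,z0,z1):
        m=(np.hypot(W[...,0]-x,W[...,1]-y)<r)&(W[...,2]>z0)&(W[...,2]<z1); return m
    for n,x,y,h,dia in (("tallS",.45,.281,.108,.032),("sqS",.581,-.34,.086,.032),("jarS",.464,-.258,.060,.055),("tallO",.577,.319,.104,.024),("sqO",.462,.142,.080,.026),("jarO",.464,-.127,.056,.056),("beak",.45,-.005,.055,.042)):
        m=near(x,y,.05,h-.006,h+.008); P=W[m]
        if len(P)<4: print(cam,n,"few",len(P)); continue
        (cx,cy),r=cv2.minEnclosingCircle(P[:,:2].astype(np.float32))
        print(cam,n,len(P),"z%.3f"%np.median(P[:,2]),"mec",round(cx,4),round(cy,4),round(r,4),"mean",P[:,:2].mean(0).round(4), "bb",((P.min(0)+P.max(0))/2)[:2].round(4))
    # caddy
    m=(W[...,2]>.020)&(W[...,2]<.031)&(W[...,0]>.5)&(W[...,0]<.76)&(W[...,1]>-.18)&(W[...,1]<.22)&(c["pixels"].min(-1)>120)
    k,l,st,ce=cv2.connectedComponentsWithStats(m.astype(np.uint8)); i=1+np.argmax(st[1:,4]); m=l==i
    P=W[m]; box=cv2.minAreaRect(P[:,:2].astype(np.float32)); print(cam,"insert top z",np.median(P[:,2]),"rect",box)
```

```text
t tallS 117 z0.107 mec 0.4547 0.2858 0.0162 mean [0.4547 0.2855] bb [0.4548 0.2859]
t sqS 112 z0.084 mec 0.58 -0.3417 0.0167 mean [ 0.58   -0.3419] bb [ 0.5802 -0.3417]
t jarS 311 z0.058 mec 0.4664 -0.2593 0.0283 mean [ 0.4656 -0.2586] bb [ 0.4658 -0.2591]
t tallO 30 z0.102 mec 0.5814 0.3288 0.0118 mean [0.5818 0.3285] bb [0.5817 0.3281]
t sqO 30 z0.079 mec 0.4625 0.1434 0.0129 mean [0.4621 0.1428] bb [0.4626 0.1435]
t jarO 74 z0.054 mec 0.4656 -0.1285 0.0251 mean [ 0.4642 -0.1274] bb [ 0.4645 -0.1276]
t beak 50 z0.053 mec 0.4409 -0.0046 0.0204 mean [ 0.4423 -0.0032] bb [ 0.4411 -0.0039]
t insert top z 0.02488468324274118 rect ((0.635658860206604, 0.06118852645158768), (0.1004461795091629, 0.10121442377567291), 89.55770111083984)
s tallS 48 z0.109 mec 0.4562 0.2824 0.0185 mean [0.4546 0.2829] bb [0.4566 0.2841]
s sqS 93 z0.087 mec 0.5814 -0.3454 0.0182 mean [ 0.5791 -0.3452] bb [ 0.5816 -0.3433]
s jarS 246 z0.061 mec 0.4663 -0.2607 0.0286 mean [ 0.4642 -0.2624] bb [ 0.4673 -0.2601]
s tallO 22 z0.103 mec 0.5844 0.3252 0.0157 mean [0.5833 0.3277] bb [0.5858 0.3265]
s sqO 36 z0.079 mec 0.4646 0.1432 0.0148 mean [0.463 0.142] bb [0.4636 0.1433]
s jarO 120 z0.053 mec 0.4667 -0.1295 0.027 mean [ 0.4659 -0.13  ] bb [ 0.4661 -0.1286]
s beak 67 z0.054 mec 0.4413 -0.0074 0.024 mean [ 0.4426 -0.0054] bb [ 0.4426 -0.0047]
s insert top z 0.02753497591655374 rect ((0.6375054121017456, 0.05894125998020172), (0.10661662369966507, 0.31357598304748535), 0.7845937013626099)
```

Run:
```python
from h import *
c=dict(np.load("t.npz")); W=world(c); o=np.array(c["origin"]); M=q2R(c["orientation"])
def back(r,cc,z):
    d=M@np.array([(cc-c["cx"])/c["fx"],(r-c["cy"])/c["fy"],1]); return o+d*(z-o[2])/d[2]
for n,r,cc in(("narrow",149,245),("square",148,282),("wide",149,208)): print(n,back(r,cc,.014).round(4))
m=(W[...,2]<.021)&(W[...,2]>.009)&(W[...,0]>.57)&(W[...,0]<.66)&(W[...,1]>-.13)&(W[...,1]<.19)
k,l,st,ce=cv2.connectedComponentsWithStats(m.astype(np.uint8))
for i in range(1,k):
    if st[i,4]>60:
        P=W[l==i]; print(st[i], P.mean(0).round(4), ((P.min(0)+P.max(0))/2).round(4),(P.max(0)-P.min(0)).round(3))
# square bottle yaw: body-side colors dark; crop
a=cv2.resize(c["pixels"][145:185,370:410],(600,600),interpolation=cv2.INTER_CUBIC); cv2.imwrite("pics/sq.png",a[...,::-1])
```

```text
narrow [0.6364 0.0672 0.014 ]
square [ 0.6383 -0.0423  0.014 ]
wide [0.6375 0.1772 0.014 ]
[237 141  21  18 277] [0.6362 0.0606 0.0132] [0.6334 0.0612 0.0148] [0.052 0.059 0.011]
[272 141  22  18 314] [ 0.635  -0.0447  0.0132] [ 0.6333 -0.0431  0.0149] [0.053 0.061 0.012]
[204 142  20  19 327] [0.6333 0.1626 0.0131] [0.6315 0.161  0.0148] [0.056 0.058 0.011]
```

View pics/sq.png

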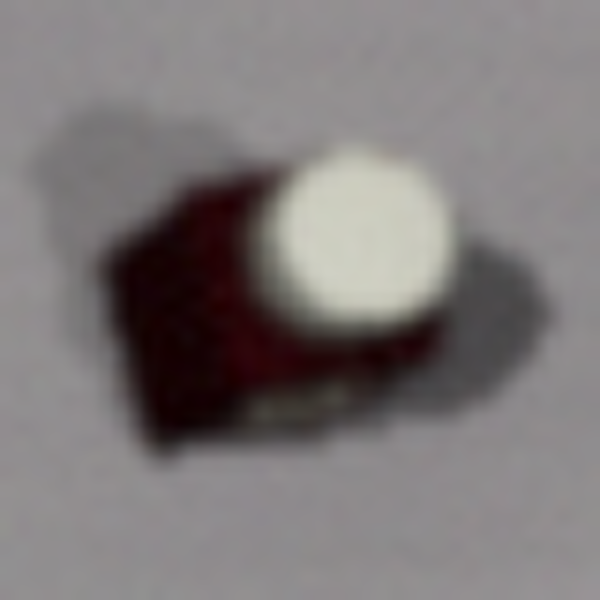

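```bash
cat >> h.py <<'E'
def go(x,y,z,yaw_deg=None):
    """print turn rows and shift rows needed; yaw of jaw(y axis) measured from world +y, ccw positive"""
    s=env.get_state(); Rm=q2R(s["orientation"]); p=np.array(s["tcp_pos"])
    yw=np.degrees(np.arctan2(-Rm[0,1],Rm[1,1])); d=np.array([x,y,z])-p
    t=0
    if yaw_deg is not None:
        t=-((yaw_deg-yw+90)%180-90)   # tool z down: turn sign flipped
        Rm=Rm@R.from_euler('z',t,degrees=True).as_matrix()
    q=Rm.T@d/0.8
    n=int(np.ceil(np.linalg.norm(d)/0.040))
    print("clock",round(s["clock"],2),"tcp",p.round(4),"jaw yaw",round(yw,1),"| turn total units",round(t/5,2),"| shift total",q.round(4),"rows>=",n,"per row",(q/max(n,1)).round(4),"gap",round(s["finger_gap"],4),"F",np.round(s["wrist_force"],1))
E
python3 - <<'E'
from h import *
from scipy.optimize import least_squares
pts=[]
for cam in "ts":
    c=dict(np.load(cam+".npz")); W=world(c); px=c["pixels"].astype(int)
    m=(np.hypot(W[...,0]-.58,W[...,1]+.343)<.036)&(W[...,2]>.012)&(W[...,2]<.052)
    pts.append(W[m][:,:2]); print(cam,m.sum())
best=[]
for sel in ([0],[1],[0,1]):
    P=np.vstack([pts[i] for i in sel])
    for a0 in np.radians([0,20,45,70]):
        def f(p):
            q=(P-p[:2]); c,s=np.cos(p[2]),np.sin(p[2]); u=q[:,0]*c+q[:,1]*s; v=-q[:,0]*s+q[:,1]*c
            return np.r_[np.maximum(abs(u),abs(v))-.021,0.3*(p[:2]-[.580,-.343])]
        r=least_squares(f,[.58,-.343,a0],loss="soft_l1",f_scale=.002,x_scale=[.01,.01,.3]); print(sel,round(r.cost*1e6,1),r.x[:2].round(4),round(np.degrees(r.x[2])%90,1))
go(.455,.285,.214); go(.455,.285,.058)
E
```

```text
t 104
s 236
[0] 28.2 [ 0.5809 -0.3433] 11.2
[0] 28.2 [ 0.5809 -0.3433] 11.2
[0] 28.2 [ 0.5809 -0.3433] 11.2
[0] 27.6 [ 0.5809 -0.3433] 10.6
[1] 159.5 [ 0.5824 -0.3431] 11.1
[1] 159.5 [ 0.5824 -0.3431] 11.1
[1] 159.5 [ 0.5824 -0.3431] 11.1
[1] 159.5 [ 0.5824 -0.3431] 11.1
[0, 1] 210.1 [ 0.5822 -0.3431] 11.4
[0, 1] 210.1 [ 0.5822 -0.3431] 11.4
[0, 1] 210.1 [ 0.5822 -0.3431] 11.4
[0, 1] 210.1 [ 0.5822 -0.3431] 11.4
clock 1.2 tcp [0.1411 0.5575 0.2138] jaw yaw -14.2 | turn total units 0.0 | shift total [-4.640e-01 -2.339e-01 -2.000e-04] rows>= 11 per row [-0.0422 -0.0213 -0.    ] gap 0.0853 F [-1.   0.2  0.3]
clock 1.2 tcp [0.1411 0.5575 0.2138] jaw yaw -14.2 | turn total units 0.0 | shift total [-0.464  -0.234   0.1948] rows>= 12 per row [-0.0387 -0.0195  0.0162] gap 0.0853 F [-1.   0.2  0.3]
```

```bash
python3 -m creep '{"hand":[85,85,80,75,70],"delta_pos":[[-0.04,-0.02,0],[-0.04,-0.02,0],[-0.04,-0.02,0],[-0.04,-0.02,0],[-0.04,-0.02,0]],"turn":[0,0,0,0,0]}' 40 && python3 -m creep '{"hand":[66,66,66,66,66],"delta_pos":[[-0.04,-0.02,0],[-0.04,-0.02,0],[-0.04,-0.02,0],[-0.04,-0.02,0],[-0.04,-0.02,0]],"turn":[0,0,0,0,0]}' && python3 -m creep '{"hand":[66,66,66,66,66],"delta_pos":[[-0.032,-0.017,0],[-0.032,-0.017,0],[0,0,0],[0,0,0],[0,0,0]],"turn":[0,0,0,0,0]}'; python3 -c "
from h import *
go(.455,.285,.058)"
```

```text
clock: 1.62
tcp_pos: [0.2774, 0.4396, 0.2139]
orientation: [0.0, 0.123, 0.992, 0.0]
wrist_force: [1.1, 0.7, -0.2]
finger_gap: 0.0701
clock: 2.03
tcp_pos: [0.4132, 0.3226, 0.214]
orientation: [0.0, 0.124, 0.992, 0.0]
wrist_force: [0.2, 0.6, -0.4]
finger_gap: 0.0662
clock: 2.45
tcp_pos: [0.4547, 0.2849, 0.2137]
orientation: [-0.0, 0.124, 0.992, 0.0]
wrist_force: [-0.3, -0.4, 0.2]
finger_gap: 0.0658
clock 2.45 tcp [0.4547 0.2849 0.2137] jaw yaw -14.2 | turn total units 0.0 | shift total [-0.0005  0.0002  0.1946] rows>= 4 per row [-0.0001  0.      0.0487] gap 0.0658 F [-0.3 -0.4  0.2]
```

```bash
python3 -m creep '{"hand":[66,66,66,66,66],"delta_pos":[[0,0,0.045],[0,0,0.045],[0,0,0.035],[0,0,0.03],[0,0,0.02]],"turn":[0,0,0,0,0]}' && python3 -m creep '{"hand":[66,66,66,66,66],"delta_pos":[[0,0,0.0195],[0,0,0],[0,0,0],[0,0,0],[0,0,0]],"turn":[0,0,0,0,0]}';  python3 -m creep '{"hand":[56,50,46,42,36],"delta_pos":[[0,0,0],[0,0,0],[0,0,0],[0,0,0],[0,0,0]],"turn":[0,0,0,0,0]}' 40 && python3 -m creep '{"hand":[30,30,30,30,30],"delta_pos":[[0,0,0],[0,0,0],[0,0,0],[0,0,0],[0,0,0]],"turn":[0,0,0,0,0]}'
python3 - <<'E'
from h import *
save(env.read_camera("side"),"g1.png"); t=env.read_camera("top"); save(t,"g1t.png")
go(.636,.061,.058,0)
E
```

```text
clock: 2.87
tcp_pos: [0.4522, 0.2855, 0.0713]
orientation: [-0.001, 0.122, 0.992, -0.001]
wrist_force: [-0.3, -0.5, -0.5]
finger_gap: 0.0657
clock: 3.28
tcp_pos: [0.4557, 0.2859, 0.0597]
orientation: [0.001, 0.123, 0.992, 0.001]
wrist_force: [-0.1, 0.4, 0.3]
finger_gap: 0.0659
clock: 3.7
tcp_pos: [0.4555, 0.2849, 0.0591]
orientation: [0.001, 0.124, 0.992, 0.0]
wrist_force: [-0.6, -1.0, 4.4]
finger_gap: 0.0387
clock: 4.12
tcp_pos: [0.4554, 0.2849, 0.0591]
orientation: [0.001, 0.124, 0.992, 0.0]
wrist_force: [-1.1, 0.1, 5.8]
finger_gap: 0.0384
clock 4.22 tcp [0.4554 0.2849 0.0591] jaw yaw -14.2 | turn total units -2.84 | shift total [-0.2258 -0.2799  0.0015] rows>= 8 per row [-0.0282 -0.035   0.0002] gap 0.0385 F [-1.8 -0.5  5.6]
```

View pics/g1.png

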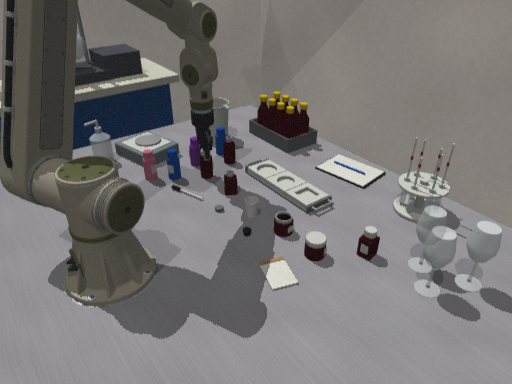

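Run:
```python
from h import *
a=cv2.imread("pics/g1.png")[90:200,150:280]; b=cv2.imread("pics/g1t.png")[150:270,90:220]
cv2.imwrite("pics/g1c.png",np.hstack([cv2.resize(a,(400,400),interpolation=2),cv2.resize(b,(400,400),interpolation=2)]))
```

```text
(no output)
```

View pics/g1c.png

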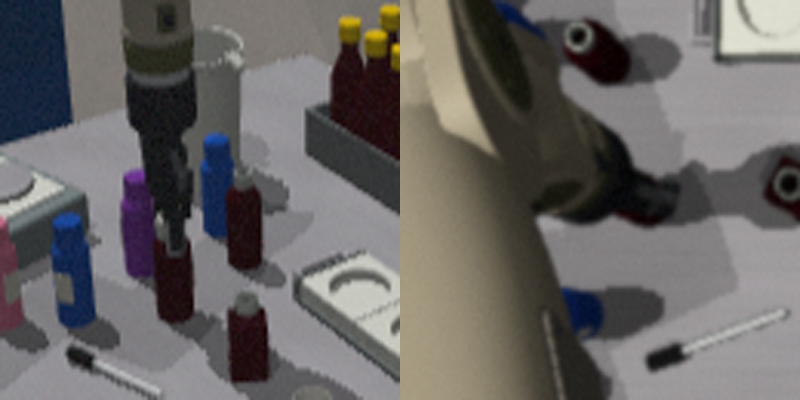

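```bash
python3 -m creep '{"hand":[42,46,50,56,62],"delta_pos":[[0,0,0],[0,0,0],[0,0,0],[0,0,0],[0,0,0]],"turn":[0,0,0,0,0]}' && python3 -m creep '{"hand":[62,62,62,62,62],"delta_pos":[[0,0,0.006],[0,0,0.006],[0,0,0],[0,0,0],[0,0,0]],"turn":[0,0,0,0,0]}'
python3 - <<'E'
from h import *
c=env.read_camera("side"); np.savez("s2.npz",**c); W=world(c)
px=c["pixels"]
a=cv2.resize(px[100:190,160:260],(700,630),interpolation=2)[:600]; cv2.imwrite("pics/g2.png",a[...,::-1])
s=env.get_state(); p=np.array(s["tcp_pos"])
m=(np.hypot(W[...,0]-p[0],W[...,1]-p[1])<.06)&(W[...,2]>.02)&(W[...,2]<.2)
rows,cols=np.nonzero(m)
for r in range(rows.min(),rows.max(),4):
    cc=cols[rows==r]
    if len(cc): print(r,[(int(k),W[r,k].round(3).tolist(),px[r,k].tolist()) for k in cc[::5]])
go(.455,.285,.047)
E
```

```text
clock: 4.63
tcp_pos: [0.4549, 0.2849, 0.058]
orientation: [-0.0, 0.124, 0.992, -0.0]
wrist_force: [0.1, 0.6, -0.8]
finger_gap: 0.0621
clock: 5.05
tcp_pos: [0.4548, 0.2849, 0.0484]
orientation: [-0.0, 0.124, 0.992, -0.0]
wrist_force: [0.2, 0.1, 0.2]
finger_gap: 0.0619
127 [(211, [0.468, 0.254, 0.199], [21, 24, 23])]
131 [(196, [0.441, 0.31, 0.172], [31, 29, 32]), (201, [0.439, 0.272, 0.186], [27, 25, 26]), (206, [0.447, 0.251, 0.191], [19, 24, 26])]
135 [(196, [0.457, 0.343, 0.141], [33, 38, 38]), (201, [0.437, 0.27, 0.172], [17, 19, 24]), (206, [0.442, 0.245, 0.18], [42, 42, 45])]
139 [(196, [0.457, 0.344, 0.125], [34, 31, 40]), (201, [0.435, 0.268, 0.159], [24, 25, 29])]
143 [(198, [0.452, 0.322, 0.119], [26, 28, 31]), (203, [0.467, 0.314, 0.118], [16, 18, 19])]
147 [(199, [0.454, 0.321, 0.104], [32, 35, 39]), (205, [0.428, 0.232, 0.145], [20, 28, 25])]
151 [(199, [0.451, 0.319, 0.09], [42, 38, 46]), (204, [0.434, 0.251, 0.121], [27, 26, 31]), (211, [0.451, 0.233, 0.124], [21, 24, 29])]
155 [(200, [0.443, 0.299, 0.084], [44, 24, 34]), (205, [0.439, 0.256, 0.103], [66, 66, 70]), (210, [0.451, 0.243, 0.104], [48, 47, 49])]
159 [(200, [0.438, 0.292, 0.073], [33, 15, 24]), (205, [0.436, 0.252, 0.09], [64, 66, 66]), (210, [0.451, 0.245, 0.088], [29, 30, 36])]
163 [(200, [0.436, 0.29, 0.058], [32, 10, 17]), (205, [0.444, 0.268, 0.065], [39, 26, 25]), (210, [0.463, 0.267, 0.06], [43, 33, 34])]
167 [(200, [0.437, 0.295, 0.04], [44, 33, 37]), (205, [0.445, 0.273, 0.047], [33, 13, 14]), (210, [0.46, 0.264, 0.046], [28, 16, 21])]
171 [(201, [0.435, 0.286, 0.028], [36, 21, 23]), (206, [0.444, 0.266, 0.034], [27, 10, 10]), (211, [0.466, 0.269, 0.025], [31, 11, 17])]
clock 5.1 tcp [0.455  0.285  0.0485] jaw yaw -14.2 | turn total units 0.0 | shift total [-0.      0.0001  0.0019] rows>= 1 per row [-0.      0.0001  0.0019] gap 0.062 F [ 0.9 -0.3  0.2]
```

View pics/g2.png

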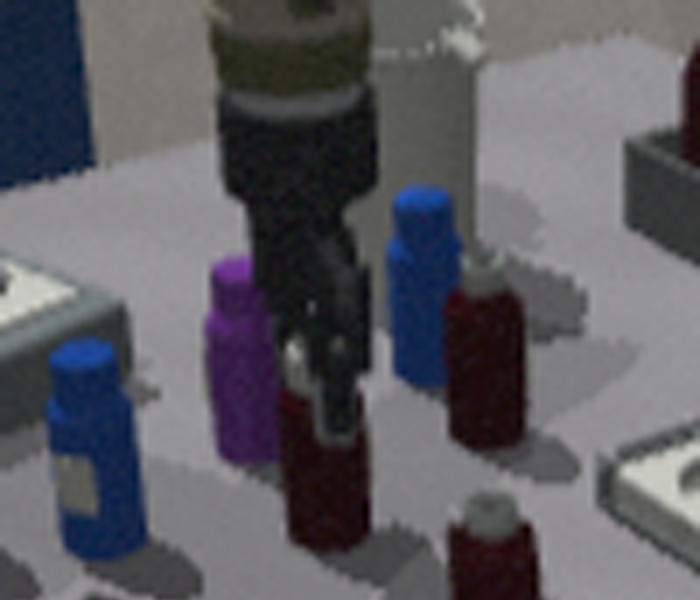

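```bash
python3 -m creep '{"hand":[62,62,62,62,62],"delta_pos":[[0,0,0.005],[0,0,0.005],[0,0,0.005],[0,0,0],[0,0,0]],"turn":[0,0,0,0,0]}'
python3 - <<'E'
from h import *
c=env.read_camera("side"); W=world(c)
a=cv2.resize(c["pixels"][100:190,160:260],(700,630),interpolation=2)[:600]; cv2.imwrite("pics/g3.png",a[...,::-1])
print(env.nose_length)
go(.455,.285,.024)
E
```

```text
clock: 5.52
tcp_pos: [0.4546, 0.2848, 0.0361]
orientation: [-0.0, 0.124, 0.992, -0.0]
wrist_force: [-0.9, -0.3, 0.1]
finger_gap: 0.0618
0.011
clock 5.57 tcp [0.4548 0.2849 0.0364] jaw yaw -14.2 | turn total units 0.0 | shift total [-0.0002  0.0002  0.0155] rows>= 1 per row [-0.0002  0.0002  0.0155] gap 0.0619 F [-0.8 -0.3  0.3]
```

View pics/g3.png

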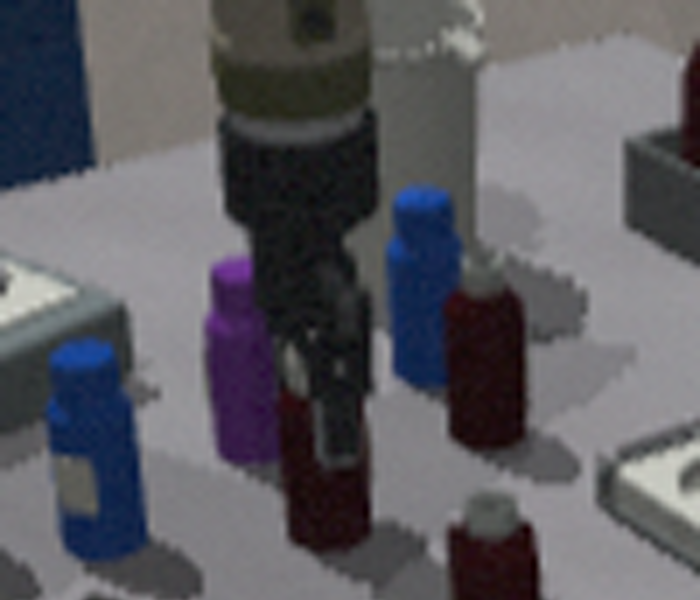

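```bash
python3 -m creep '{"hand":[62,62,62,58,54],"delta_pos":[[0,0,0.005],[0,0,0.005],[0,0,0],[0,0,0],[0,0,0]],"turn":[0,0,0,0,0]}';  python3 -m creep '{"hand":[50,47,45,42,38],"delta_pos":[[0,0,0],[0,0,0],[0,0,0],[0,0,0],[0,0,0]],"turn":[0,0,0,0,0]}' 40 && python3 -m creep '{"hand":[30,30,30,30,30],"delta_pos":[[0,0,0],[0,0,0],[0,0,0],[0,0,0],[0,0,0]],"turn":[0,0,0,0,0]}'
python3 - <<'E'
from h import *
c=env.read_camera("side")
a=cv2.resize(c["pixels"][100:190,160:260],(700,630),interpolation=2)[:600]; cv2.imwrite("pics/g4.png",a[...,::-1])
go(.636,.061,.1,0)
E
```

```text
clock: 5.98
tcp_pos: [0.4549, 0.2849, 0.0285]
orientation: [-0.0, 0.124, 0.992, -0.0]
wrist_force: [-0.2, 0.2, 0.4]
finger_gap: 0.0543
clock: 6.4
tcp_pos: [0.4553, 0.2851, 0.029]
orientation: [0.0, 0.124, 0.992, 0.0]
wrist_force: [-0.1, 0.2, 2.1]
finger_gap: 0.0431
clock: 6.82
tcp_pos: [0.4553, 0.2852, 0.029]
orientation: [0.0, 0.124, 0.992, 0.0]
wrist_force: [-0.6, 0.5, 5.9]
finger_gap: 0.0431
clock 6.87 tcp [0.4553 0.2852 0.029 ] jaw yaw -14.2 | turn total units -2.84 | shift total [-0.2259 -0.2802 -0.0887] rows>= 8 per row [-0.0282 -0.035  -0.0111] gap 0.043 F [-0.4  0.1  4.9]
```

View pics/g4.png

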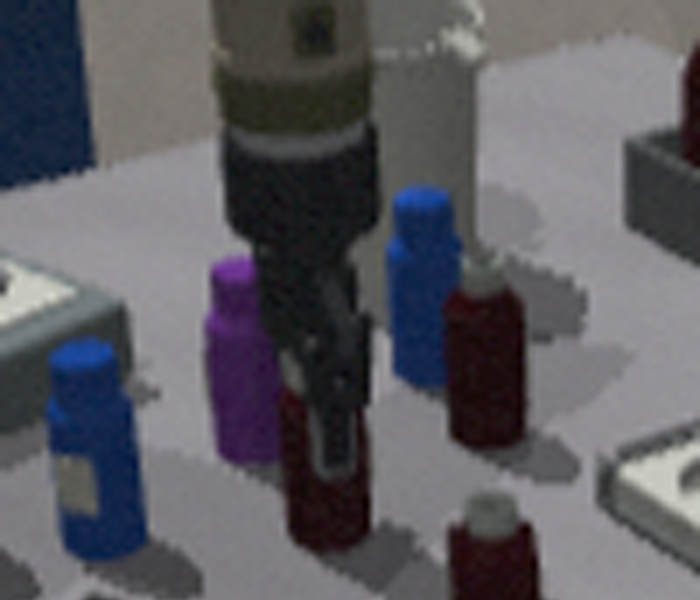

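```bash
python3 -m creep '{"hand":[30,30,30,30,30],"delta_pos":[[0,0,-0.01],[0,0,-0.015],[0,0,-0.02],[0,0,-0.02],[0,0,-0.02]],"turn":[0,0,0,0,0]}' && python3 -m creep '{"hand":[30,30,30,30,30],"delta_pos":[[0,0,0],[0,0,0],[0,0,0],[0,0,0],[0,0,0]],"turn":[-0.95,-0.95,-0.94,0,0]}'
python3 - <<'E'
from h import *
c=env.read_camera("side"); W=world(c); np.savez("s3.npz",**c)
a=cv2.resize(c["pixels"][70:170,150:270],(720,600),interpolation=2); cv2.imwrite("pics/g5.png",a[...,::-1])
go(.636,.061,.1,0)
E
```

```text
clock: 7.28
tcp_pos: [0.4542, 0.2845, 0.0968]
orientation: [-0.001, 0.124, 0.992, -0.001]
wrist_force: [0.5, -0.1, -1.7]
finger_gap: 0.0428
clock: 7.7
tcp_pos: [0.4545, 0.2847, 0.0963]
orientation: [-0.001, 0.001, 1.0, -0.0]
wrist_force: [0.0, 0.6, -2.1]
finger_gap: 0.0427
clock 7.75 tcp [0.4546 0.2847 0.0963] jaw yaw -0.1 | turn total units -0.03 | shift total [-0.2268 -0.2797 -0.0047] rows>= 8 per row [-0.0283 -0.035  -0.0006] gap 0.0429 F [ 1.2 -0.  -0.9]
```

View pics/g5.png

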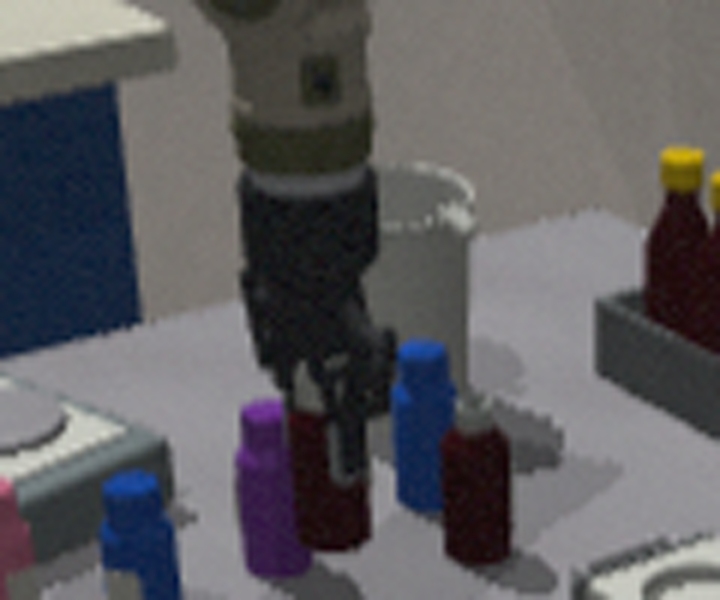

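```bash
python3 -m creep '{"hand":[30,30,30,30,30],"delta_pos":[[-0.02,-0.025,0],[-0.028,-0.035,0],[-0.028,-0.035,0],[-0.028,-0.035,0],[-0.028,-0.035,0]],"turn":[0,0,0,0,0]}' && python3 -m creep '{"hand":[30,30,30,30,30],"delta_pos":[[-0.028,-0.035,0],[-0.028,-0.035,0],[-0.025,-0.031,0],[-0.0135,-0.0137,0],[0,0,0]],"turn":[0,0,0,0,0]}' && python3 -m creep '{"hand":[30,30,30,30,30],"delta_pos":[[0,0,0],[0,0,0],[0,0,0],[0,0,0],[0,0,0]],"turn":[0,0,0,0,0]}'
python3 - <<'E'
from h import *
t=env.read_camera("top");c=env.read_camera("side"); W=world(c)
a=np.hstack([cv2.resize(c["pixels"][60:220,220:380],(400,400),interpolation=2),cv2.resize(t["pixels"][90:190,190:290],(400,400),interpolation=2)]); cv2.imwrite("pics/p1.png",a[...,::-1])
go(.636,.061,.052,0)
E
```

```text
clock: 8.17
tcp_pos: [0.5612, 0.1517, 0.0964]
orientation: [-0.0, 0.001, 1.0, 0.0]
wrist_force: [0.9, -0.1, -1.5]
finger_gap: 0.043
clock: 8.58
tcp_pos: [0.6387, 0.0577, 0.096]
orientation: [0.001, 0.003, 1.0, -0.0]
wrist_force: [0.0, -0.3, -0.6]
finger_gap: 0.0431
clock: 9.0
tcp_pos: [0.6357, 0.0622, 0.0968]
orientation: [-0.0, -0.001, 1.0, 0.0]
wrist_force: [-0.0, 0.3, -1.8]
finger_gap: 0.0428
clock 9.1 tcp [0.6359 0.062  0.0968] jaw yaw 0.1 | turn total units 0.01 | shift total [-0.0001 -0.0012  0.056 ] rows>= 2 per row [-0.0001 -0.0006  0.028 ] gap 0.0427 F [-0.5 -0.  -1.6]
```

View pics/p1.png

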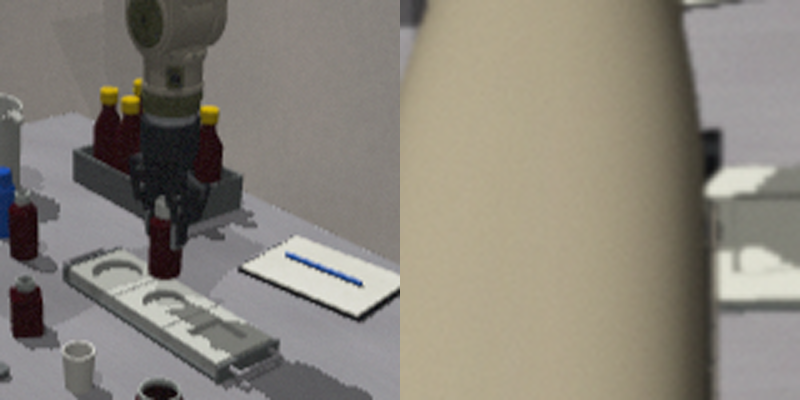

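```bash
python3 -m creep '{"hand":[30,30,30,30,30],"delta_pos":[[0,-0.001,0.012],[0,0,0.016],[0,0,0.016],[0,0,0.01],[0,0,0.004]],"turn":[0,0,0,0,0]}' && python3 -m creep '{"hand":[30,30,30,30,30],"delta_pos":[[0,0,0.002],[0,0,0.002],[0,0,0],[0,0,0],[0,0,0]],"turn":[0,0,0,0,0]}'
python3 - <<'E'
from h import *
t=env.read_camera("top");c=env.read_camera("side"); W=world(c)
a=cv2.resize(c["pixels"][100:220,220:380],(800,600),interpolation=2); cv2.imwrite("pics/p2.png",a[...,::-1])
go(.636,.061,.043,0)
E
```

```text
clock: 9.52
tcp_pos: [0.6348, 0.0605, 0.048]
orientation: [-0.002, -0.0, 1.0, 0.0]
wrist_force: [-0.5, 0.1, -1.7]
finger_gap: 0.0428
clock: 9.93
tcp_pos: [0.6367, 0.0604, 0.0476]
orientation: [0.001, -0.0, 1.0, 0.0]
wrist_force: [0.6, -0.2, -0.7]
finger_gap: 0.0431
clock 10.03 tcp [0.6366 0.0604 0.0475] jaw yaw 0.0 | turn total units 0.0 | shift total [0.0008 0.0008 0.0057] rows>= 1 per row [0.0008 0.0008 0.0057] gap 0.0429 F [ 1.  -0.7 -2. ]
```

View pics/p2.png

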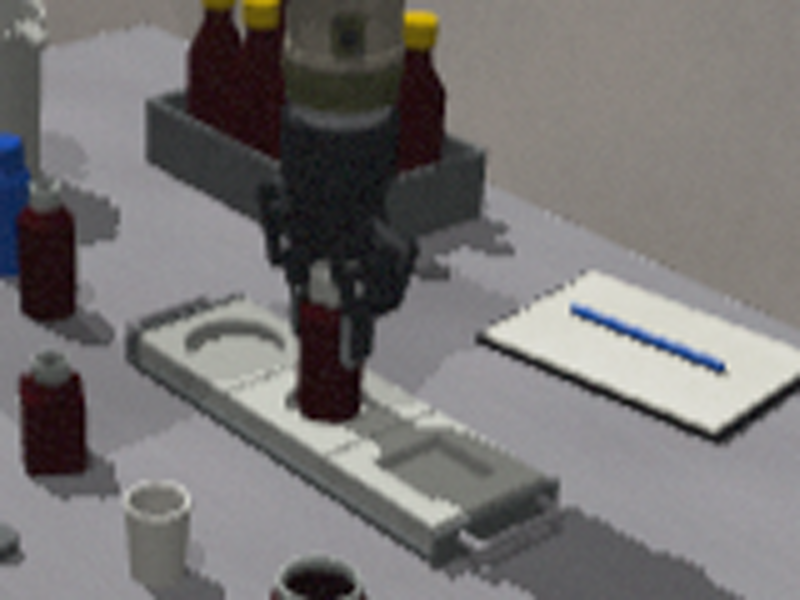

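```bash
python3 -m creep '{"hand":[30,30,30,30,30],"delta_pos":[[0,0,0.002],[0,0,0.0015],[0,0,0.001],[0,0,0],[0,0,0]],"turn":[0,0,0,0,0]}' && python3 -m creep '{"hand":[30,30,30,30,30],"delta_pos":[[0,0,0.001],[0,0,0],[0,0,0.001],[0,0,0],[0,0,0]],"turn":[0,0,0,0,0]}'; python3 -c "
from h import *
go(.636,.061,.043,0)"
```

```text
clock: 10.45
tcp_pos: [0.6361, 0.0604, 0.0432]
orientation: [-0.0, 0.0, 1.0, 0.0]
wrist_force: [1.0, 0.4, -0.8]
finger_gap: 0.043
clock: 10.87
tcp_pos: [0.6364, 0.0604, 0.043]
orientation: [0.001, -0.0, 1.0, 0.0]
wrist_force: [-2.4, 0.8, 6.4]
finger_gap: 0.0427
clock 10.87 tcp [0.6364 0.0604 0.043 ] jaw yaw 0.0 | turn total units 0.0 | shift total [0.0006 0.0007 0.0001] rows>= 1 per row [0.0006 0.0007 0.0001] gap 0.0427 F [-2.4  0.8  6.4]
```

```bash
python3 -m creep '{"hand":[45,48,52,56,62],"delta_pos":[[0,0,0],[0,0,0],[0,0,0],[0,0,0],[0,0,0]],"turn":[0,0,0,0,0]}' && python3 -m creep '{"hand":[66,66,66,66,66],"delta_pos":[[0,0,0],[0,0,-0.01],[0,0,-0.03],[0,0,-0.04],[0,0,-0.045]],"turn":[0,0,0,0,0]}' && python3 -m creep '{"hand":[66,66,66,66,66],"delta_pos":[[0,0,-0.045],[0,0,-0.035],[0,0,-0.02],[0,0,0],[0,0,0]],"turn":[0,0,0,0,0]}';python3 - <<'E'
from h import *
c=env.read_camera("side"); W=world(c)
a=cv2.resize(c["pixels"][100:220,220:380],(800,600),interpolation=2); cv2.imwrite("pics/p3.png",a[...,::-1])
go(.581,-.343,.22,11.2)
E
```

```text
clock: 11.28
tcp_pos: [0.6362, 0.0604, 0.0416]
orientation: [-0.0, -0.0, 1.0, 0.0]
wrist_force: [-0.2, 0.6, 0.9]
finger_gap: 0.062
clock: 11.7
tcp_pos: [0.6348, 0.0604, 0.1417]
orientation: [-0.002, 0.0, 1.0, 0.0]
wrist_force: [1.6, 0.1, -0.1]
finger_gap: 0.066
clock: 12.12
tcp_pos: [0.6369, 0.0604, 0.2233]
orientation: [0.002, -0.0, 1.0, -0.0]
wrist_force: [-0.1, -0.7, -1.0]
finger_gap: 0.0662
clock 12.17 tcp [0.6361 0.0604 0.2216] jaw yaw 0.0 | turn total units -2.24 | shift total [ 0.1655 -0.4813  0.0019] rows>= 11 per row [ 0.015  -0.0438  0.0002] gap 0.066 F [ 0.5  0.6 -1.2]
```

View pics/p3.png

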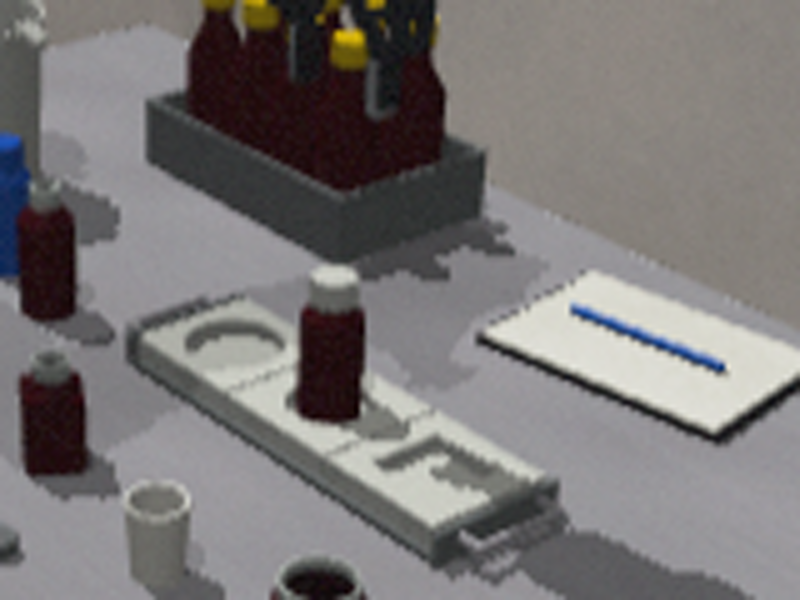

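Run:
```python
from h import *
for cam in "ts":
    c=dict(np.load(cam+".npz")); W=world(c)
    m=(W[...,0]>.5)&(W[...,0]<.85)&(W[...,1]<-.36)&(W[...,1]>-.7)&(W[...,2]>.003)
    m&=~(np.hypot(W[...,0]-.581,W[...,1]+.343)<.04)
    P=W[m]
    for z0,z1 in ((.003,.02),(.02,.07),(.07,.11),(.11,.15),(.15,.22)):
        Q=P[(P[:,2]>z0)&(P[:,2]<=z1)]
        if len(Q): 
            d=np.hypot(Q[:,0]-.581,Q[:,1]+.343); i=np.argsort(d)[:3]; print(cam,z0,len(Q),"nearest",d[i].round(3),Q[i].round(3).tolist())
t=dict(np.load("t.npz")); s=dict(np.load("s.npz"))
a=np.hstack([cv2.resize(t["pixels"][80:190,370:510],(400,314),interpolation=2),cv2.resize(s["pixels"][190:300,350:490],(400,314),interpolation=2)]); cv2.imwrite("pics/gl.png",a[...,::-1])
```

```text
t 0.003 479 nearest [0.048 0.049 0.052] [[0.577, -0.391, 0.003], [0.559, -0.386, 0.005], [0.532, -0.362, 0.004]]
t 0.02 69 nearest [0.133 0.133 0.133] [[0.656, -0.453, 0.023], [0.657, -0.452, 0.058], [0.657, -0.452, 0.038]]
t 0.07 44 nearest [0.106 0.108 0.108] [[0.64, -0.431, 0.11], [0.635, -0.436, 0.11], [0.646, -0.429, 0.11]]
t 0.11 766 nearest [0.104 0.104 0.105] [[0.641, -0.428, 0.117], [0.635, -0.432, 0.118], [0.644, -0.427, 0.133]]
t 0.15 1467 nearest [0.108 0.108 0.109] [[0.64, -0.434, 0.161], [0.643, -0.432, 0.15], [0.641, -0.434, 0.15]]
s 0.003 1632 nearest [0.042 0.044 0.045] [[0.547, -0.366, 0.004], [0.563, -0.383, 0.004], [0.565, -0.385, 0.004]]
s 0.02 165 nearest [0.134 0.134 0.135] [[0.656, -0.455, 0.043], [0.655, -0.456, 0.054], [0.658, -0.454, 0.028]]
s 0.07 250 nearest [0.113 0.115 0.116] [[0.64, -0.439, 0.102], [0.63, -0.447, 0.108], [0.638, -0.444, 0.1]]
s 0.11 1136 nearest [0.106 0.106 0.106] [[0.64, -0.43, 0.125], [0.642, -0.43, 0.133], [0.641, -0.43, 0.121]]
s 0.15 1595 nearest [0.109 0.11  0.11 ] [[0.643, -0.433, 0.153], [0.641, -0.435, 0.152], [0.638, -0.437, 0.151]]
```

View pics/gl.png

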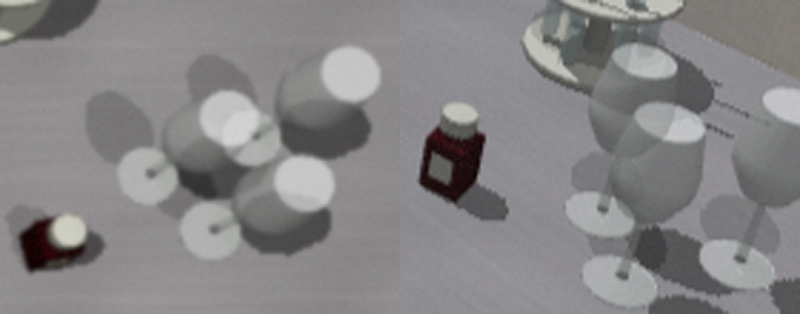

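```bash
python3 -m creep '{"hand":[66,66,66,66,66],"delta_pos":[[0,0,0],[0,0,0],[0,0,0],[0.014,-0.04,0],[0.014,-0.04,0]],"turn":[-0.75,-0.75,-0.74,0,0]}' && python3 -m creep '{"hand":[66,66,66,66,66],"delta_pos":[[0.014,-0.04,0],[0.014,-0.04,0],[0.014,-0.04,0],[0.014,-0.04,0],[0.014,-0.04,0]],"turn":[0,0,0,0,0]}' && python3 -m creep '{"hand":[66,66,66,66,66],"delta_pos":[[0.014,-0.04,0],[0.014,-0.04,0],[0.014,-0.04,0],[0.014,-0.04,0],[0.012,-0.041,0]],"turn":[0,0,0,0,0]}' && python3 -m creep '{"hand":[66,66,66,66,66],"delta_pos":[[0,0,0],[0,0,0],[0,0,0],[0,0,0],[0,0,0]],"turn":[0,0,0,0,0]}'; python3 -c "
from h import *
go(.581,-.343,.08,11.2)"
```

```text
clock: 12.58
tcp_pos: [0.6255, -0.0056, 0.2192]
orientation: [-0.002, -0.1, 0.995, 0.001]
wrist_force: [1.2, -1.6, 0.3]
finger_gap: 0.0659
clock: 13.0
tcp_pos: [0.6013, -0.1756, 0.2194]
orientation: [-0.002, -0.098, 0.995, 0.001]
wrist_force: [0.2, -0.1, -0.3]
finger_gap: 0.0661
clock: 13.42
tcp_pos: [0.5791, -0.3438, 0.2194]
orientation: [-0.001, -0.098, 0.995, 0.001]
wrist_force: [1.3, 0.5, -0.1]
finger_gap: 0.066
clock: 13.83
tcp_pos: [0.5809, -0.3413, 0.2214]
orientation: [-0.0, -0.099, 0.995, 0.0]
wrist_force: [0.7, 0.5, -0.6]
finger_gap: 0.0657
clock 13.83 tcp [ 0.5809 -0.3413  0.2214] jaw yaw 11.3 | turn total units 0.02 | shift total [ 0.0002 -0.0023  0.1768] rows>= 4 per row [ 0.     -0.0006  0.0442] gap 0.0657 F [ 0.7  0.5 -0.6]
```

```bash
python3 -m creep '{"hand":[62,62,62,62,62],"delta_pos":[[0,-0.0023,0.03],[0,0,0.045],[0,0,0.045],[0,0,0.035],[0,0,0.02]],"turn":[0,0,0,0,0]}' && python3 -m creep '{"hand":[62,62,62,62,62],"delta_pos":[[0,0,0],[0,0,0],[0,0,0],[0,0,0],[0,0,0]],"turn":[0,0,0,0,0]}'
python3 - <<'E'
from h import *
t=env.read_camera("top");c=env.read_camera("side"); W=world(c)
a=np.hstack([cv2.resize(c["pixels"][150:270,310:430],(400,400),interpolation=2),cv2.resize(t["pixels"][120:210,350:440],(400,400),interpolation=2)]); cv2.imwrite("pics/q1.png",a[...,::-1])
go(.581,-.343,.010,11.2)
E
```

```text
clock: 14.25
tcp_pos: [0.5796, -0.3417, 0.0779]
orientation: [-0.002, -0.099, 0.995, 0.002]
wrist_force: [-0.7, 0.4, -0.3]
finger_gap: 0.062
clock: 14.67
tcp_pos: [0.5823, -0.3453, 0.084]
orientation: [0.001, -0.098, 0.995, -0.001]
wrist_force: [0.3, 1.1, 1.1]
finger_gap: 0.0624
clock 14.77 tcp [ 0.5818 -0.3452  0.0833] jaw yaw 11.2 | turn total units 0.0 | shift total [0.0006 0.003  0.0916] rows>= 2 per row [0.0003 0.0015 0.0458] gap 0.0617 F [ 0.2 -0.4  0.5]
```

View pics/q1.png

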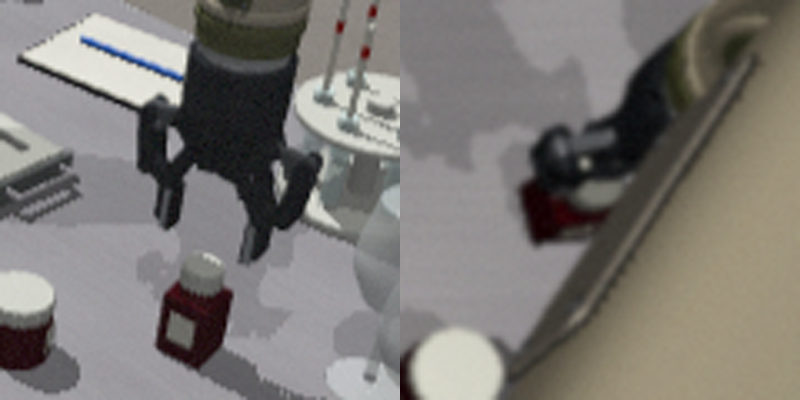

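```bash
python3 -m creep '{"hand":[62,62,62,62,62],"delta_pos":[[0.0005,0.003,0],[0,0,0.025],[0,0,0.03],[0,0,0.02],[0,0,0.01]],"turn":[0,0,0,0,0]}' && python3 -m creep '{"hand":[62,62,62,62,62],"delta_pos":[[0,0,0.0065],[0,0,0],[0,0,0],[0,0,0],[0,0,0]],"turn":[0,0,0,0,0]}'
python3 - <<'E'
from h import *
c=env.read_camera("side"); W=world(c)
a=cv2.resize(c["pixels"][170:280,310:430],(660,600),interpolation=2); cv2.imwrite("pics/q2.png",a[...,::-1])
go(.581,-.343,.010,11.2)
E
```

```text
clock: 15.18
tcp_pos: [0.5788, -0.3413, 0.0114]
orientation: [-0.001, -0.098, 0.995, 0.001]
wrist_force: [0.0, -0.5, -0.4]
finger_gap: 0.0622
clock: 15.6
tcp_pos: [0.581, -0.343, 0.0099]
orientation: [0.001, -0.098, 0.995, -0.001]
wrist_force: [-0.8, 0.8, -0.0]
finger_gap: 0.0622
clock 15.65 tcp [ 0.5809 -0.3429  0.0098] jaw yaw 11.2 | turn total units 0.0 | shift total [-0.0001 -0.0001 -0.0003] rows>= 1 per row [-0.0001 -0.0001 -0.0003] gap 0.0623 F [-0.   1.  -0.1]
```

View pics/q2.png

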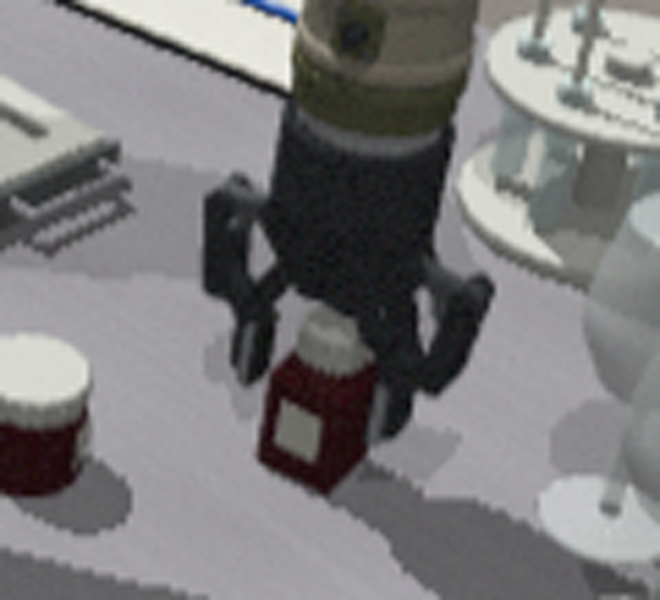

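```bash
python3 -m creep '{"hand":[56,52,48,45,42],"delta_pos":[[0,0,0],[0,0,0],[0,0,0],[0,0,0],[0,0,0]],"turn":[0,0,0,0,0]}' 40 && python3 -m creep '{"hand":[34,30,30,30,30],"delta_pos":[[0,0,0],[0,0,0],[0,0,0],[0,0,0],[0,0,0]],"turn":[0,0,0,0,0]}' && python3 -m creep '{"hand":[30,30,30,30,30],"delta_pos":[[0,0,-0.005],[0,0,-0.015],[0,0,-0.02],[0,0,-0.02],[0,0,-0.02]],"turn":[0,0,0,0,0]}' && python3 -m creep '{"hand":[30,30,30,30,30],"delta_pos":[[0,0,-0.01],[0,0,0],[0,0,0],[0,0,0],[0,0,0]],"turn":[0,0.8,0.8,0.64,0]}'
python3 - <<'E'
from h import *
c=env.read_camera("side"); W=world(c)
a=cv2.resize(c["pixels"][140:260,310:430],(600,600),interpolation=2); cv2.imwrite("pics/q3.png",a[...,::-1])
go(.637,-.044,.08,0)
E
```

```text
clock: 16.07
tcp_pos: [0.5806, -0.343, 0.009]
orientation: [0.0, -0.098, 0.995, -0.001]
wrist_force: [0.3, -1.3, 0.9]
finger_gap: 0.0425
clock: 16.48
tcp_pos: [0.5806, -0.3429, 0.0091]
orientation: [0.0, -0.098, 0.995, -0.0]
wrist_force: [0.0, -2.5, 4.7]
finger_gap: 0.0411
clock: 16.9
tcp_pos: [0.5794, -0.3413, 0.0729]
orientation: [-0.001, -0.098, 0.995, 0.001]
wrist_force: [0.1, -0.5, -2.3]
finger_gap: 0.0417
clock: 17.32
tcp_pos: [0.5797, -0.3417, 0.0802]
orientation: [-0.001, 0.001, 1.0, 0.001]
wrist_force: [0.5, 0.5, -0.9]
finger_gap: 0.0416
clock 17.37 tcp [ 0.5797 -0.3418  0.0802] jaw yaw 0.1 | turn total units 0.02 | shift total [-0.0716  0.3722  0.0006] rows>= 8 per row [-0.0089  0.0465  0.0001] gap 0.0416 F [-0.2  0.2 -1.4]
```

View pics/q3.png

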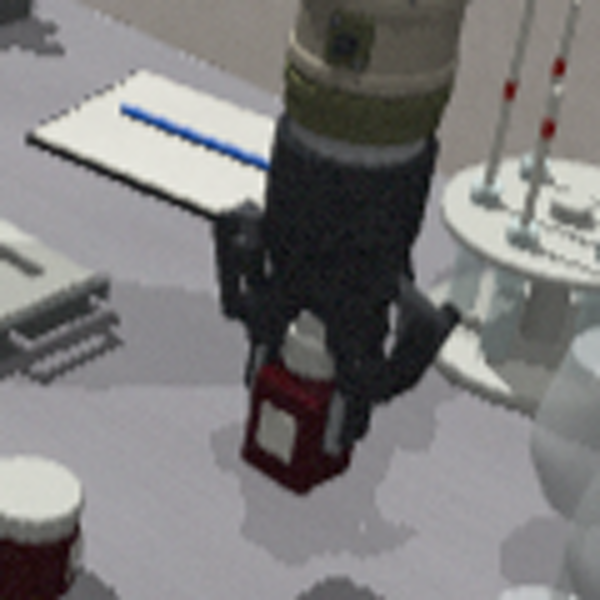

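```bash
python3 -m creep '{"hand":[30,30,30,30,30],"delta_pos":[[-0.005,0.025,0],[-0.007,0.038,0],[-0.007,0.038,0],[-0.007,0.038,0],[-0.007,0.038,0]],"turn":[0.02,0,0,0,0]}' && python3 -m creep '{"hand":[30,30,30,30,30],"delta_pos":[[-0.007,0.038,0],[-0.007,0.038,0],[-0.007,0.038,0],[-0.007,0.038,0],[-0.007,0.03,0]],"turn":[0,0,0,0,0]}' && python3 -m creep '{"hand":[30,30,30,30,30],"delta_pos":[[-0.003,0.013,0],[0,0,0],[0,0,0],[0,0,0],[0,0,0]],"turn":[0,0,0,0,0]}'
python3 - <<'E'
from h import *
c=env.read_camera("side")
a=cv2.resize(c["pixels"][110:230,240:400],(800,600),interpolation=2); cv2.imwrite("pics/q4.png",a[...,::-1])
go(.637,-.044,.035,0)
E
```

```text
clock: 17.78
tcp_pos: [0.6064, -0.1994, 0.0802]
orientation: [-0.0, 0.0, 1.0, 0.0]
wrist_force: [0.1, -0.2, -1.6]
finger_gap: 0.0414
clock: 18.2
tcp_pos: [0.6345, -0.0526, 0.0804]
orientation: [-0.001, -0.001, 1.0, 0.0]
wrist_force: [-0.2, -0.4, -2.0]
finger_gap: 0.0414
clock: 18.62
tcp_pos: [0.6372, -0.0464, 0.0804]
orientation: [-0.0, 0.002, 1.0, -0.0]
wrist_force: [0.3, 0.7, -1.6]
finger_gap: 0.0417
clock 18.67 tcp [ 0.6373 -0.0464  0.0805] jaw yaw -0.2 | turn total units -0.04 | shift total [0.0003 0.003  0.0569] rows>= 2 per row [0.0002 0.0015 0.0284] gap 0.0414 F [ 0.2  0.5 -1.8]
```

View pics/q4.png

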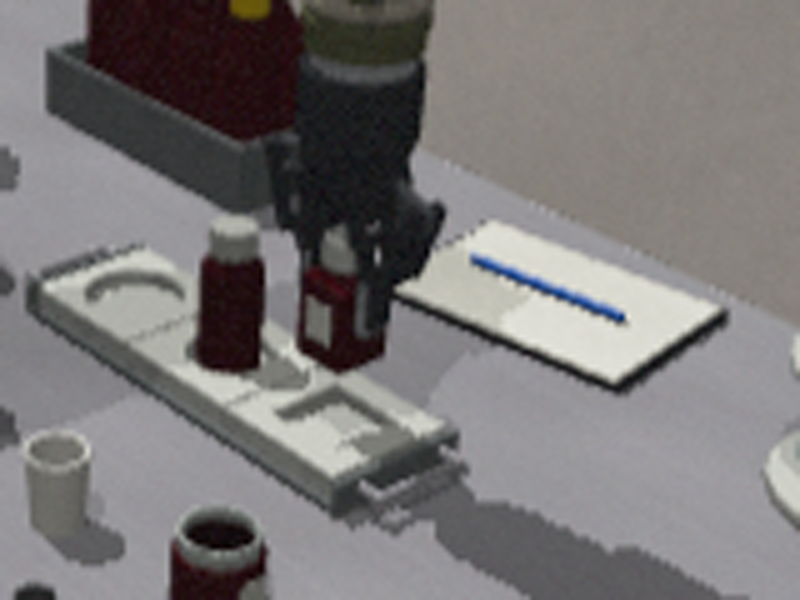

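```bash
python3 -m creep '{"hand":[30,30,30,30,30],"delta_pos":[[0,0.003,0.01],[0,0,0.016],[0,0,0.016],[0,0,0.01],[0,0,0.002]],"turn":[0,0,0,0,0]}' && python3 -m creep '{"hand":[30,30,30,30,30],"delta_pos":[[0,0,0],[0,0,0],[0,0,0],[0,0,0],[0,0,0]],"turn":[0,0,0,0,0]}'
python3 - <<'E'
from h import *
c=env.read_camera("side")
a=cv2.resize(c["pixels"][110:230,240:400],(800,600),interpolation=2); cv2.imwrite("pics/q5.png",a[...,::-1])
go(.637,-.044,.023,0)
E
```

```text
clock: 19.08
tcp_pos: [0.6358, -0.0427, 0.035]
orientation: [-0.002, 0.001, 1.0, 0.0]
wrist_force: [0.3, 0.4, -1.6]
finger_gap: 0.0417
clock: 19.5
tcp_pos: [0.638, -0.0426, 0.0381]
orientation: [0.001, 0.001, 1.0, -0.0]
wrist_force: [-0.5, -0.5, -1.7]
finger_gap: 0.0412
clock 19.55 tcp [ 0.6379 -0.0425  0.038 ] jaw yaw -0.1 | turn total units -0.02 | shift total [ 0.0011 -0.0018  0.0187] rows>= 1 per row [ 0.0011 -0.0018  0.0187] gap 0.0418 F [-0.6  0.1 -1.6]
```

View pics/q5.png

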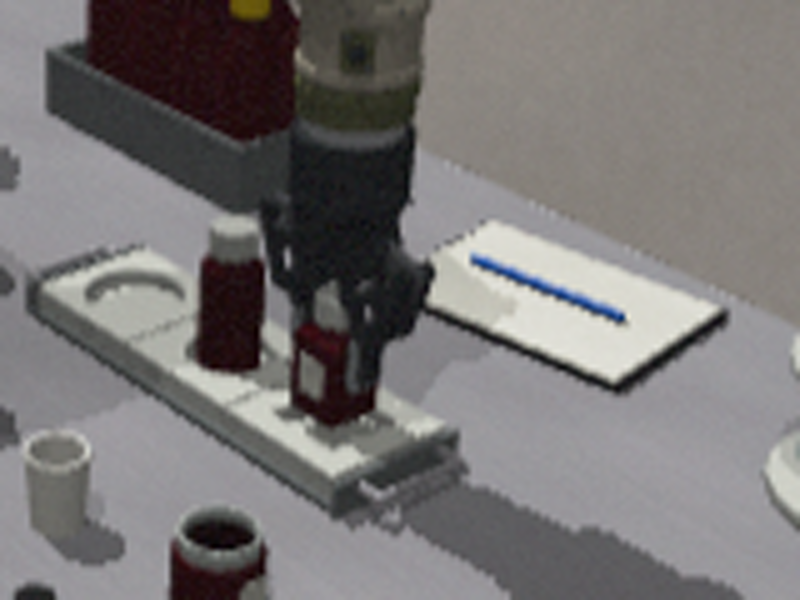

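```bash
python3 -m creep '{"hand":[30,30,30,30,30],"delta_pos":[[0.001,-0.0018,0.002],[0,0,0.005],[0,0,0.005],[0,0,0.003],[0,0,0]],"turn":[0,0,0,0,0]}' && python3 -m creep '{"hand":[30,30,30,30,30],"delta_pos":[[0,0,0.0015],[0,0,0.001],[0,0,0],[0,0,0],[0,0,0]],"turn":[0,0,0,0,0]}';python3 -c "
from h import *
go(.637,-.044,.023,0)"
```

```text
clock: 19.97
tcp_pos: [0.6359, -0.0438, 0.0243]
orientation: [-0.001, 0.001, 1.0, 0.0]
wrist_force: [-0.5, -0.7, -2.1]
finger_gap: 0.0415
clock: 20.38
tcp_pos: [0.6368, -0.0439, 0.0235]
orientation: [0.0, 0.001, 1.0, 0.0]
wrist_force: [0.3, 0.3, -1.7]
finger_gap: 0.0412
clock 20.38 tcp [ 0.6368 -0.0439  0.0235] jaw yaw -0.1 | turn total units -0.02 | shift total [-0.0002 -0.0001  0.0007] rows>= 1 per row [-0.0002 -0.0001  0.0007] gap 0.0412 F [ 0.3  0.3 -1.7]
```

```bash
python3 -m creep '{"hand":[30,30,30,30,30],"delta_pos":[[0,0,0.001],[0,0,0],[0,0,0.001],[0,0,0],[0,0,0]],"turn":[0,0,0,0,0]}';python3 -c "
from h import *
go(.637,-.044,.023,0)"
```

```text
clock: 20.8
tcp_pos: [0.637, -0.044, 0.0231]
orientation: [0.001, 0.001, 1.0, -0.0]
wrist_force: [-1.4, -0.1, 6.3]
finger_gap: 0.0416
clock 20.8 tcp [ 0.637  -0.044   0.0231] jaw yaw -0.1 | turn total units -0.02 | shift total [ 0.     -0.0001  0.0001] rows>= 1 per row [ 0.     -0.0001  0.0001] gap 0.0416 F [-1.4 -0.1  6.3]
```

Seated (6 N contact). Release and rise.

```bash
python3 -m creep '{"hand":[44,47,50,56,62],"delta_pos":[[0,0,0],[0,0,0],[0,0,0],[0,0,0],[0,0,0]],"turn":[0,0,0,0,0]}' && python3 -m creep '{"hand":[64,64,64,64,64],"delta_pos":[[0,0,0],[0,0,-0.01],[0,0,-0.03],[0,0,-0.04],[0,0,-0.045]],"turn":[0,0,0,0,0]}' && python3 -m creep '{"hand":[74,78,78,78,78],"delta_pos":[[0,0,-0.045],[0,0,-0.035],[0,0,-0.02],[0,0,0],[0,0,0]],"turn":[0,0,0,0,0]}';python3 - <<'E'
from h import *
c=env.read_camera("side"); W=world(c)
a=cv2.resize(c["pixels"][110:270,220:400],(675,600),interpolation=2); cv2.imwrite("pics/q6.png",a[...,::-1])
go(.466,-.2595,.20)
E
```

```text
clock: 21.22
tcp_pos: [0.6366, -0.0439, 0.0216]
orientation: [-0.0, 0.001, 1.0, 0.0]
wrist_force: [0.2, 0.6, -0.8]
finger_gap: 0.0619
clock: 21.63
tcp_pos: [0.6352, -0.0437, 0.1217]
orientation: [-0.002, 0.001, 1.0, 0.0]
wrist_force: [0.2, -0.2, -0.7]
finger_gap: 0.0642
clock: 22.05
tcp_pos: [0.6374, -0.0441, 0.2033]
orientation: [0.001, 0.001, 1.0, -0.0]
wrist_force: [0.2, -0.1, -0.1]
finger_gap: 0.0779
clock 22.1 tcp [ 0.6365 -0.0439  0.2015] jaw yaw -0.1 | turn total units 0.0 | shift total [ 0.2127 -0.2699  0.0019] rows>= 7 per row [ 0.0304 -0.0386  0.0003] gap 0.0782 F [ 0.8 -0.3 -0.1]
```

View pics/q6.png

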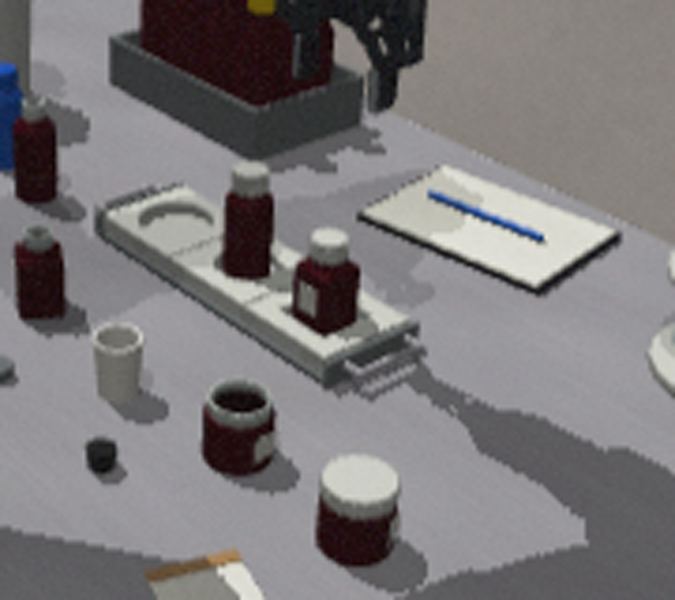

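```bash
python3 -m creep '{"hand":[78,78,78,78,78],"delta_pos":[[0.02,-0.025,0],[0.028,-0.035,0],[0.028,-0.035,0],[0.028,-0.035,0],[0.028,-0.035,0]],"turn":[0,0,0,0,0]}' && python3 -m creep '{"hand":[78,78,78,78,78],"delta_pos":[[0.028,-0.035,0],[0.028,-0.035,0],[0.0247,-0.035,0],[0,0,0],[0,0,0]],"turn":[0,0,0,0,0]}' && python3 -m creep '{"hand":[78,78,78,78,78],"delta_pos":[[0,0,0.03],[0,0,0.04],[0,0,0.04],[0,0,0.02],[0,0,0]],"turn":[0,0,0,0,0]}' && python3 -m creep '{"hand":[78,78,78,78,78],"delta_pos":[[0,0,0],[0,0,0],[0,0,0],[0,0,0],[0,0,0]],"turn":[0,0,0,0,0]}' ;python3 - <<'E'
from h import *
c=env.read_camera("side"); W=world(c)
a=cv2.resize(c["pixels"][150:280,240:380],(646,600),interpolation=2); cv2.imwrite("pics/j1.png",a[...,::-1])
go(.466,-.2597,.004)
E
```

```text
clock: 22.52
tcp_pos: [0.5285, -0.176, 0.1994]
orientation: [-0.002, 0.0, 1.0, 0.001]
wrist_force: [0.5, 0.1, -1.1]
finger_gap: 0.0779
clock: 22.93
tcp_pos: [0.4642, -0.2604, 0.2]
orientation: [-0.001, 0.003, 1.0, 0.001]
wrist_force: [0.3, -0.2, -0.5]
finger_gap: 0.0781
clock: 23.35
tcp_pos: [0.4634, -0.2559, 0.0925]
orientation: [-0.004, 0.0, 1.0, 0.003]
wrist_force: [-0.9, 0.5, 0.6]
finger_gap: 0.0779
clock: 23.77
tcp_pos: [0.467, -0.2601, 0.099]
orientation: [0.001, 0.001, 1.0, -0.001]
wrist_force: [0.0, -0.7, -0.1]
finger_gap: 0.078
clock 23.82 tcp [ 0.4668 -0.26    0.0988] jaw yaw -0.1 | turn total units 0.0 | shift total [0.0011 0.0005 0.1185] rows>= 3 per row [0.0004 0.0002 0.0395] gap 0.0776 F [-0.7  0.8 -0. ]
```

View pics/j1.png

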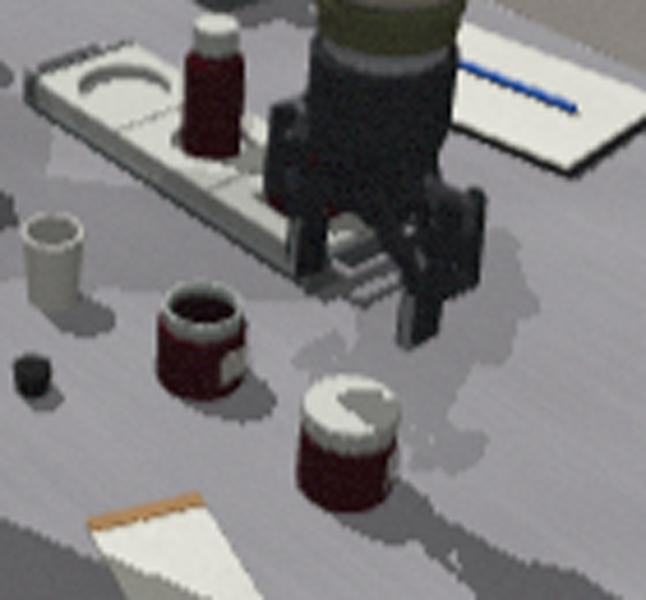

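```bash
python3 -m creep '{"hand":[78,78,78,78,78],"delta_pos":[[0.001,0.0005,0.02],[0,0,0.035],[0,0,0.03],[0,0,0.02],[0,0,0.008]],"turn":[0,0,0,0,0]}' && python3 -m creep '{"hand":[78,78,78,78,78],"delta_pos":[[0,0,0.0055],[0,0,0],[0,0,0],[0,0,0],[0,0,0]],"turn":[0,0,0,0,0]}' ;python3 - <<'E'
from h import *
c=env.read_camera("side"); W=world(c)
a=cv2.resize(c["pixels"][150:280,240:380],(646,600),interpolation=2); cv2.imwrite("pics/j2.png",a[...,::-1])
go(.466,-.2597,.004)
E
```

```text
clock: 24.23
tcp_pos: [0.4639, -0.2583, 0.0053]
orientation: [-0.001, 0.001, 1.0, 0.001]
wrist_force: [-0.6, 0.4, -0.8]
finger_gap: 0.0781
clock: 24.65
tcp_pos: [0.4662, -0.2599, 0.0041]
orientation: [0.001, 0.001, 1.0, -0.001]
wrist_force: [0.6, -0.5, -0.1]
finger_gap: 0.078
clock 24.7 tcp [ 0.4661 -0.2598  0.004 ] jaw yaw -0.1 | turn total units 0.0 | shift total [ 0.0001  0.0001 -0.    ] rows>= 1 per row [ 0.0001  0.0001 -0.    ] gap 0.0777 F [ 0.6 -0.5  0.8]
```

View pics/j2.png

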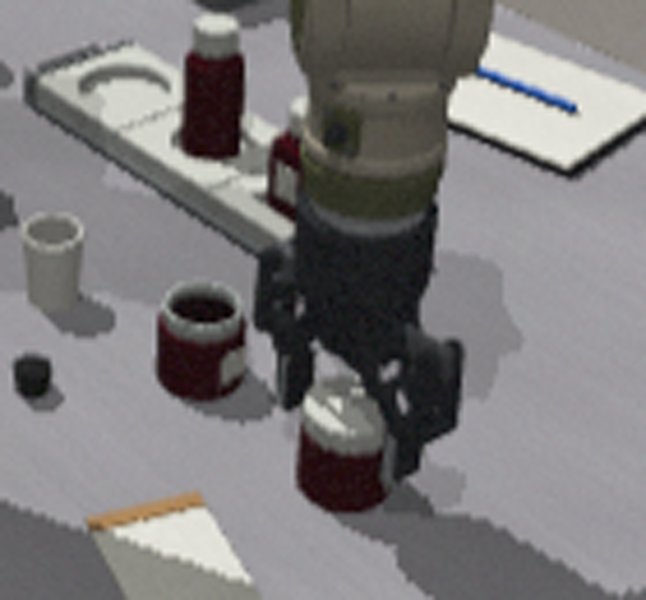

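```bash
python3 -m creep '{"hand":[70,66,62,58,56],"delta_pos":[[0,0,0],[0,0,0],[0,0,0],[0,0,0],[0,0,0]],"turn":[0,0,0,0,0]}' 50 && python3 -m creep '{"hand":[48,44,44,44,44],"delta_pos":[[0,0,0],[0,0,0],[0,0,0],[0,0,0],[0,0,0]],"turn":[0,0,0,0,0]}' && python3 -m creep '{"hand":[44,44,44,44,44],"delta_pos":[[0,0,-0.005],[0,0,-0.01],[0,0,-0.015],[0,0,0],[0,0,0]],"turn":[0,0,0,0,0]}';python3 - <<'E'
from h import *
c=env.read_camera("side"); W=world(c)
a=cv2.resize(c["pixels"][150:280,240:380],(646,600),interpolation=2); cv2.imwrite("pics/j3.png",a[...,::-1])
go(.636,.166,.17)
E
```

```text
clock: 25.12
tcp_pos: [0.4656, -0.2597, 0.0032]
orientation: [0.0, 0.001, 1.0, -0.0]
wrist_force: [-0.5, -1.1, 1.6]
finger_gap: 0.0557
clock: 25.53
tcp_pos: [0.4657, -0.2598, 0.0036]
orientation: [0.0, 0.001, 1.0, -0.0]
wrist_force: [-0.5, -1.0, 5.4]
finger_gap: 0.0541
clock: 25.95
tcp_pos: [0.4659, -0.2595, 0.0276]
orientation: [0.001, 0.001, 1.0, -0.0]
wrist_force: [-0.5, -0.4, -2.4]
finger_gap: 0.0544
clock 26.0 tcp [ 0.4654 -0.2592  0.027 ] jaw yaw -0.1 | turn total units 0.0 | shift total [-0.2124  0.5318 -0.1787] rows>= 12 per row [-0.0177  0.0443 -0.0149] gap 0.0542 F [ 0.   0.7 -1.7]
```

View pics/j3.png

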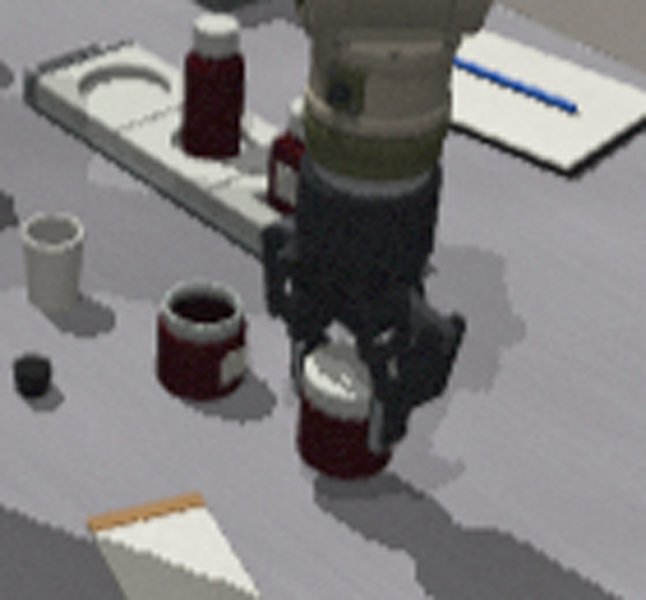

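```bash
python3 -m creep '{"hand":[44,44,44,44,44],"delta_pos":[[0,0,-0.025],[0,0,-0.04],[0,0,-0.045],[0,0,-0.045],[0,0,-0.03]],"turn":[0,0,0,0,0]}' && python3 -m creep '{"hand":[44,44,44,44,44],"delta_pos":[[-0.01,0.025,0],[-0.015,0.038,0],[-0.015,0.038,0],[-0.015,0.038,0],[-0.015,0.038,0]],"turn":[0,0,0,0,0]}' && python3 -m creep '{"hand":[44,44,44,44,44],"delta_pos":[[-0.015,0.038,0],[-0.015,0.038,0],[-0.015,0.038,0],[-0.015,0.038,0],[-0.015,0.038,0]],"turn":[0,0,0,0,0]}' && python3 -m creep '{"hand":[44,44,44,44,44],"delta_pos":[[-0.015,0.038,0],[-0.015,0.038,0],[-0.015,0.038,0],[-0.012,0.03,0],[0,0,0]],"turn":[0,0,0,0,0]}'
python3 - <<'E'
from h import *
c=env.read_camera("side"); W=world(c)
a=cv2.resize(c["pixels"][60:220,200:380],(675,600),interpolation=2); cv2.imwrite("pics/j4.png",a[...,::-1])
go(.636,.166,.06,0)
E
```

```text
clock: 26.42
tcp_pos: [0.4658, -0.2595, 0.1776]
orientation: [0.001, 0.001, 1.0, -0.001]
wrist_force: [0.2, -0.6, -0.8]
finger_gap: 0.0539
clock: 26.83
tcp_pos: [0.5214, -0.1163, 0.1742]
orientation: [-0.001, 0.001, 1.0, 0.0]
wrist_force: [2.0, 0.5, -1.9]
finger_gap: 0.0541
clock: 27.25
tcp_pos: [0.5817, 0.0359, 0.174]
orientation: [-0.001, 0.001, 1.0, 0.0]
wrist_force: [0.9, -1.1, -1.1]
finger_gap: 0.0543
clock: 27.67
tcp_pos: [0.6283, 0.154, 0.1733]
orientation: [-0.0, -0.002, 1.0, 0.001]
wrist_force: [-0.3, 0.7, -0.2]
finger_gap: 0.0545
clock 27.72 tcp [0.6275 0.1518 0.1733] jaw yaw 0.1 | turn total units 0.02 | shift total [-0.0108  0.0177  0.1416] rows>= 3 per row [-0.0036  0.0059  0.0472] gap 0.0543 F [-0.3  0.3 -1.9]
```

View pics/j4.png

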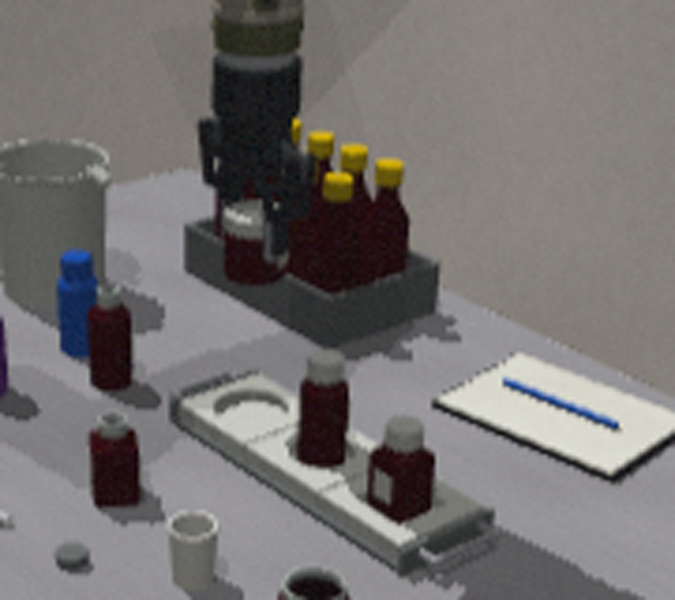

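```bash
python3 -m creep '{"hand":[44,44,44,44,44],"delta_pos":[[-0.006,0.009,0],[-0.0048,0.0087,0.02],[0,0,0.035],[0,0,0.035],[0,0,0.025]],"turn":[0,0,0,0,0]}' && python3 -m creep '{"hand":[44,44,44,44,44],"delta_pos":[[0,0,0.01],[0,0,0],[0,0,0],[0,0,0],[0,0,0]],"turn":[0,0,0,0,0]}'
python3 - <<'E'
from h import *
c=env.read_camera("side"); W=world(c)
a=cv2.resize(c["pixels"][100:220,220:380],(800,600),interpolation=2); cv2.imwrite("pics/j5.png",a[...,::-1])
go(.636,.166,.0176,0)
E
```

```text
clock: 28.13
tcp_pos: [0.6352, 0.1623, 0.0805]
orientation: [-0.001, 0.002, 1.0, -0.0]
wrist_force: [-0.9, 0.5, -1.1]
finger_gap: 0.0541
clock: 28.55
tcp_pos: [0.6378, 0.1634, 0.0771]
orientation: [0.002, 0.001, 1.0, 0.0]
wrist_force: [0.1, -0.1, -2.1]
finger_gap: 0.054
clock 28.6 tcp [0.6376 0.1635 0.0769] jaw yaw -0.1 | turn total units -0.02 | shift total [0.0022 0.0031 0.0742] rows>= 2 per row [0.0011 0.0016 0.0371] gap 0.0545 F [-0.  -0.2 -0.6]
```

View pics/j5.png

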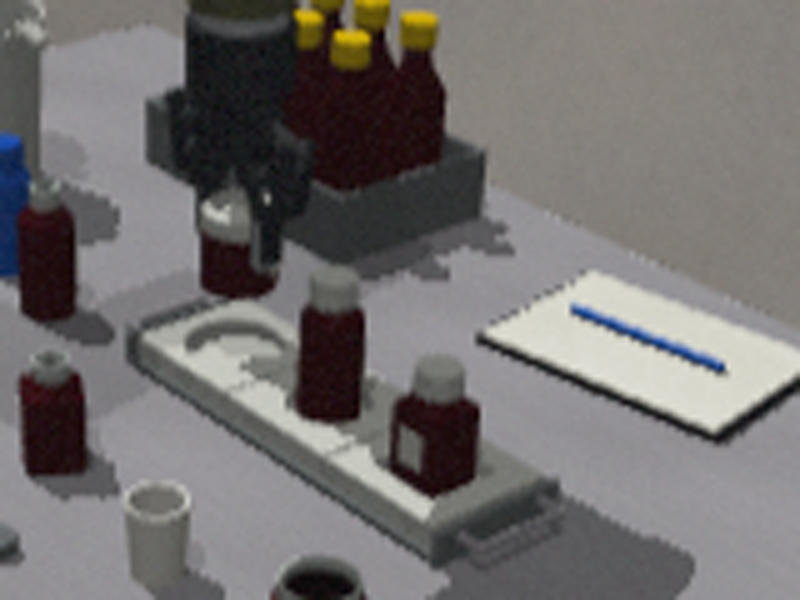

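```bash
python3 -m creep '{"hand":[44,44,44,44,44],"delta_pos":[[0.0013,0.0019,0.015],[0,0,0.02],[0,0,0.014],[0,0,0.006],[0,0,0]],"turn":[0,0,0,0,0]}' && python3 -m creep '{"hand":[44,44,44,44,44],"delta_pos":[[0,0,0],[0,0,0],[0,0,0],[0,0,0],[0,0,0]],"turn":[0,0,0,0,0]}'
python3 - <<'E'
from h import *
c=env.read_camera("side"); W=world(c)
a=cv2.resize(c["pixels"][100:220,220:380],(800,600),interpolation=2); cv2.imwrite("pics/j6.png",a[...,::-1])
go(.6365,.165,.0176,0)
E
```

```text
clock: 29.02
tcp_pos: [0.6343, 0.1648, 0.0298]
orientation: [-0.001, 0.001, 1.0, -0.0]
wrist_force: [0.5, 0.2, -1.1]
finger_gap: 0.0545
clock: 29.43
tcp_pos: [0.6357, 0.165, 0.0316]
orientation: [0.001, 0.001, 1.0, 0.0]
wrist_force: [0.2, 0.1, -2.0]
finger_gap: 0.0543
clock 29.48 tcp [0.6356 0.165  0.0315] jaw yaw -0.1 | turn total units -0.02 | shift total [-0.0012  0.      0.0173] rows>= 1 per row [-0.0012  0.      0.0173] gap 0.0543 F [-0.1  0.2 -1.7]
```

View pics/j6.png

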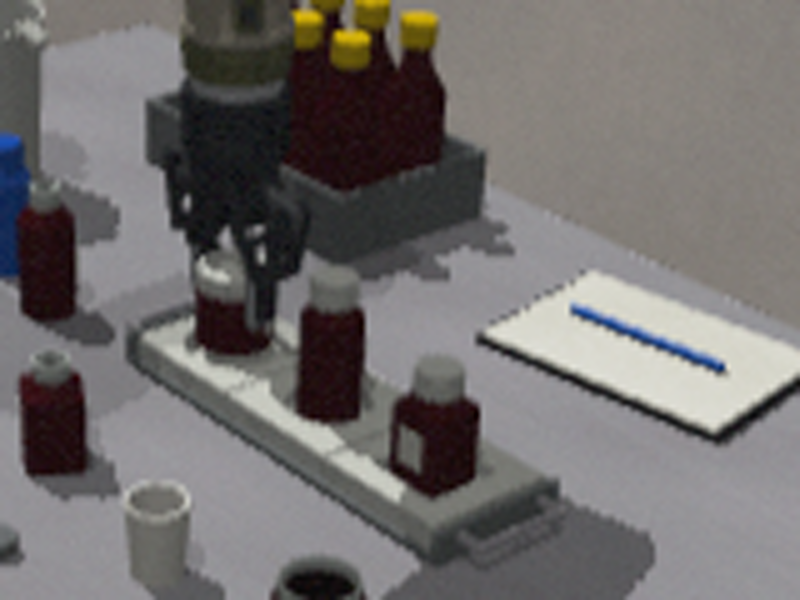

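```bash
python3 -m creep '{"hand":[44,44,44,44,44],"delta_pos":[[-0.001,0,0.004],[0,0,0.005],[0,0,0.004],[0,0,0.002],[0,0,0]],"turn":[0,0,0,0,0]}' && python3 -m creep '{"hand":[44,44,44,44,44],"delta_pos":[[0,0,0.001],[0,0,0.001],[0,0,0],[0,0,0],[0,0,0]],"turn":[0,0,0,0,0]}'; python3 -c "
from h import *
go(.6365,.165,.0176,0)"
```

```text
clock: 29.9
tcp_pos: [0.6355, 0.1649, 0.0181]
orientation: [-0.001, 0.001, 1.0, -0.0]
wrist_force: [-0.8, 0.7, -2.1]
finger_gap: 0.0541
clock: 30.32
tcp_pos: [0.6361, 0.165, 0.0177]
orientation: [0.0, 0.001, 1.0, 0.0]
wrist_force: [-1.2, -0.3, 1.4]
finger_gap: 0.0541
clock 30.32 tcp [0.6361 0.165  0.0177] jaw yaw -0.1 | turn total units -0.02 | shift total [-0.0004  0.      0.0002] rows>= 1 per row [-0.0004  0.      0.0002] gap 0.0541 F [-1.2 -0.3  1.4]
```

Contact at the expected height; the force has gone from −2 to +1.4 N. Release to 74 mm and rise.

```bash
python3 -m creep '{"hand":[44,44,56,59,62],"delta_pos":[[0,0,0.001],[0,0,0],[0,0,0],[0,0,0],[0,0,0]],"turn":[0,0,0,0,0]}' && python3 -m creep '{"hand":[66,70,72,72,72],"delta_pos":[[0,0,0],[0,0,0],[0,0,-0.01],[0,0,-0.03],[0,0,-0.045]],"turn":[0,0,0,0,0]}' && python3 -m creep '{"hand":[72,72,72,72,72],"delta_pos":[[0,0,-0.045],[0,0,-0.045],[0,0,-0.035],[0,0,-0.02],[0,0,0]],"turn":[0,0,0,0,0]}' && python3 -m creep '{"hand":[72,72,72,72,72],"delta_pos":[[0.04,0.03,0],[0.04,0.03,0],[0.04,0.03,0],[0.04,0.03,0],[0.04,0.03,0]],"turn":[0,0,0,0,0]}' && python3 -m creep '{"hand":[72,72,72,72,72],"delta_pos":[[0.03,0.04,0],[0.03,0.04,0],[0.02,0.04,0],[0.02,0.03,0],[0,0,0]],"turn":[0,0,0,0,0]}'
python3 - <<'E'
from h import *
t=env.read_camera("top");s=env.read_camera("side"); np.savez("t9.npz",**t); np.savez("s9.npz",**s)
a=np.hstack([cv2.resize(s["pixels"][110:270,180:380],(400,320),interpolation=2),cv2.resize(t["pixels"][110:240,130:330],(400,260),interpolation=2)[:320] if 0 else cv2.copyMakeBorder(cv2.resize(t["pixels"][110:240,130:330],(400,260),interpolation=2),0,60,0,0,0)]); cv2.imwrite("pics/end.png",a[...,::-1])
save(t,"endt.png")
go(.6365,.165,.0176,0)
for cam,c in (("t",t),("s",s)):
    W=world(c)
    for n,x,y,h,wx,wy in (("tallS",.636,.061,.122,.636,.061),("sqS",.637,-.044,.100,.637,-.044),("jarS",.636,.165,.074,.636,.165),("tallO",.5818,.3285,.104,.5814,.3288),("sqO",.4625,.1434,.080,.4625,.1434),("jarO",.4656,-.1285,.056,.4656,-.1285),("beak",.441,-.0045,.055,.4409,-.0046)):
        m=(np.hypot(W[...,0]-x,W[...,1]-y)<.04)&(W[...,2]>h-.006)&(W[...,2]<h+.008); P=W[m]
        if len(P)<4: print(cam,n,"few",len(P)); continue
        (cx,cy),r=cv2.minEnclosingCircle(P[:,:2].astype(np.float32)); print(cam,n,len(P),"z%.3f"%np.median(P[:,2]),"c",round(cx,4),round(cy,4),"r",round(r,4),"off mm",round((cx-wx)*1e3,1),round((cy-wy)*1e3,1))
E
```

```text
clock: 30.73
tcp_pos: [0.6363, 0.165, 0.0166]
orientation: [0.0, 0.001, 1.0, 0.0]
wrist_force: [0.2, -0.9, -0.2]
finger_gap: 0.0622
clock: 31.15
tcp_pos: [0.6332, 0.1645, 0.0819]
orientation: [-0.004, 0.001, 1.0, -0.0]
wrist_force: [-0.1, -0.2, 0.0]
finger_gap: 0.0722
clock: 31.57
tcp_pos: [0.6385, 0.1653, 0.2066]
orientation: [0.005, 0.001, 1.0, 0.001]
wrist_force: [0.0, -0.3, 0.5]
finger_gap: 0.0724
clock: 31.98
tcp_pos: [0.4742, 0.2856, 0.1995]
orientation: [-0.001, 0.001, 1.0, -0.0]
wrist_force: [0.5, 1.0, 0.9]
finger_gap: 0.072
clock: 32.4
tcp_pos: [0.3929, 0.4088, 0.1997]
orientation: [-0.001, -0.002, 1.0, 0.0]
wrist_force: [0.9, -0.2, 0.5]
finger_gap: 0.0717
clock 32.5 tcp [0.3952 0.4058 0.1997] jaw yaw 0.1 | turn total units 0.01 | shift total [-0.3018 -0.3008  0.2277] rows>= 10 per row [-0.0302 -0.0301  0.0228] gap 0.0718 F [ 0.6 -0.4 -0.4]
t tallS 113 z0.121 c 0.6365 0.0625 r 0.0164 off mm 0.5 1.5
t sqS 109 z0.098 c 0.6364 -0.0417 r 0.0167 off mm -0.6 2.3
t jarS 293 z0.073 c 0.6362 0.1674 r 0.0281 off mm 0.2 2.4
t tallO 30 z0.103 c 0.5813 0.3287 r 0.0118 off mm -0.1 -0.1
t sqO 29 z0.079 c 0.4622 0.143 r 0.0127 off mm -0.3 -0.4
t jarO 65 z0.054 c 0.4652 -0.1287 r 0.025 off mm -0.4 -0.2
t beak 51 z0.053 c 0.4407 -0.0046 r 0.0207 off mm -0.2 0.0
s tallS 52 z0.123 c 0.6369 0.0603 r 0.0164 off mm 0.9 -0.7
s sqS 54 z0.101 c 0.6374 -0.0444 r 0.0163 off mm 0.4 -0.4
s jarS 106 z0.075 c 0.6353 0.1675 r 0.0297 off mm -0.7 2.5
s tallO 25 z0.103 c 0.5824 0.3284 r 0.0141 off mm 1.0 -0.4
s sqO 38 z0.079 c 0.4636 0.1435 r 0.0141 off mm 1.1 0.1
s jarO 121 z0.053 c 0.4666 -0.1307 r 0.026 off mm 1.0 -2.2
s beak 66 z0.055 c 0.4412 -0.0061 r 0.0234 off mm 0.3 -1.5
```

View pics/end.png

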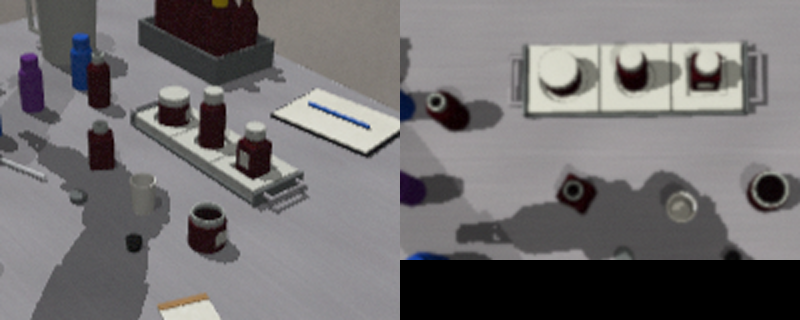

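```bash
python3 -m creep '{"hand":[72,72,72,72,72],"delta_pos":[[0,0,0],[0,0,0],[0,0,0],[0,0,0],[0,0,0]],"turn":[0,0,0,0,0]}'; python3 -c "
from workcell import env
print(env.hand_in())"
```

```text
clock: 32.92
tcp_pos: [0.3971, 0.4047, 0.2006]
orientation: [0.0, 0.002, 1.0, 0.0]
wrist_force: [0.6, -0.2, 0.5]
finger_gap: 0.0722
the job is handed in; nothing more can be done
None
```

All three capped samples are standing in their own wells, and I handed the job in at 32.9 s of the 88 s allowed. I set each one down slowly until the wrist sensed contact, then released it and backed the arm clear.

**Samples:** In the last pictures from both cameras, the tops are at about 122, 100 and 74 mm. That is the height each should have when standing on its well floor. Each axis is within about 3 mm of its well's centre as I measured it, against a limit of 13 mm.

**Left alone:** The three open bottles and the beaker are within about 2.5 mm of where they started. That is about the size of the camera calibration error.

**What disagreed:**
- **First grip on the tall bottle:** it landed on the shoulder, with a finger opening of 38.5 mm instead of 44. The fingertips sit about 23 mm above the reported TCP height, not 11 mm below it as the description implies. I opened, lowered and gripped again on the body, and used the corrected height for the other two.
- **Finding the tall sample:** in both cameras the network's four reports for the tall sample were on the blue, purple and pink look-alikes. I picked the dark red bottle with the white cap by eye, at about (row 208, column 165) in the top picture.
- **Well positions:** the network's three points were 1 to 11 mm off in the row direction compared with the depth measurement. I used the depth measurement.

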